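# Unpack the nested sample transporter and close it empty

### The job

Unpack the sample transporter: swing its clamp arm right back, then take off the covers one after another from the outside in, and put the white sample cassette flat in the steel tray. The inner covers must end standing upright on the rubber mat, side by side (not one inside another) and wholly on it, for wiping down; then put the outer cover back on the base, flat inside the low rim, and swing the clamp over centre onto it. Leave the mug and the tape roll alone.

Things in the scene. Friction and masses are not known exactly. Their poses are not given: they have to be found in the camera images.
- base: Fixed aluminium base plate 235 x 165 x 8 mm (x -82.5 to +152.5 mm). Origin: desk level, under the centre of the covers. Covers and cassette stand on the plate (8 mm up), nested concentrically about the origin, about 6 mm from one to the next, yaw as the base. A square rim, 146 mm wide inside, 6 mm high above the plate, marks the outer cover's place. The clamp stands on the +x side.
- clamp (a joint): Toggle clamp, rad. 0 = foot rests on the seated outer cover (-0.12 = lower, no cover there); 1.85 = right back (1.5 or more counts). Hinge axis: the base's y. It is weighted: its balance lies near 0.95, from where it falls to the nearer end; about 2 N at the ball moves it. The foot reaches 54 mm from the hinge to -x; the ball's rod leans 20 deg from vertical to -x at 0 and 86 deg to +x at 1.85.
- clamp_foot: Round rubber foot under the end of the clamp's arm, 20 mm across, 6 mm thick. Origin: centre of its underside, which presses on the outer cover's top when the clamp is shut.
- clamp_ball (a point): Centre of the clamp's black ball, 24 mm in diameter, 100 mm from the hinge. It can be pinched along the base's y and turns freely between the fingers.
- clamp_hinge (a point): Point on the clamp's hinge axis, 100 mm along the base's +x and 140 mm above the desk.
- outer_cover: Outer cover, always present: a grey plastic square box-shaped cover, open below, 132 x 132 mm and 118 mm high to its flat top, walls and top 4 mm. On the middle of its top stands a black grip bar 44 mm long (along the cover's x) x 14 mm thick (y) x 18 mm high, so the whole is 136 mm high. Origin: centre of the open underside; z up.
- cover_l: Largest inner cover: a grey plastic square box-shaped cover, open below, 112 x 112 mm and 92 mm high to its flat top, walls and top 4 mm. On the middle of its top stands a black grip bar 44 mm long (along the cover's x) x 14 mm thick (y) x 18 mm high, so the whole is 110 mm high. Origin: centre of the open underside; z up. May be absent.
- cover_m: Middle inner cover: a grey plastic square box-shaped cover, open below, 92 x 92 mm and 66 mm high to its flat top, walls and top 4 mm. On the middle of its top stands a black grip bar 44 mm long (along the cover's x) x 14 mm thick (y) x 18 mm high, so the whole is 84 mm high. Origin: centre of the open underside; z up. May be absent.
- cover_s: Smallest inner cover: a grey plastic square box-shaped cover, open below, 72 x 72 mm and 40 mm high to its flat top, walls and top 4 mm. On the middle of its top stands a black grip bar 44 mm long (along the cover's x) x 14 mm thick (y) x 18 mm high, so the whole is 58 mm high. Origin: centre of the open underside; z up. May be absent. One to three of the inner covers are present.
- cassette: White sample cassette, a closed block 52 (its x) x 44 (its y) x 32 mm high, under the innermost cover. Origin: centre of the underside; z up.
- tray: Loose low steel tray, outside 200 (its x) x 160 (its y) x 28 mm high, walls and floor 4 mm. Origin: centre of the underside. It stands left or right of the base.
- mat: Fixed dark square rubber mat, 280 x 280 x 4 mm, on the other side of the base. Origin: centre of the underside, x and y along its edges.
- mug: White mug, a bystander, 79 x 114 x 89 mm. Origin at the underside.
- tape: Roll of brown tape lying flat, a bystander, 94 mm across, 48 mm high. Origin at the underside.

How it is judged:
On the way, in this order (a step that is already met when the one before it is completed fails the run):
1. the clamp is swung right back (value of joint clamp above 1.5 rad), for 0.2 s.
2. the outer cover is off the base (horizontal distance between outer_cover and base above 0.13 m), for 0.2 s.
3. the largest inner cover is off the base (horizontal distance between cover_l and base above 0.13 m), for 0.2 s.
4. the middle inner cover is off the base (horizontal distance between cover_m and base above 0.13 m), for 0.2 s.
5. the smallest inner cover is off the base (horizontal distance between cover_s and base above 0.13 m), for 0.2 s.
6. the cassette is off the base and in the tray (x of cassette in the frame of tray between -0.09 and 0.09 m and y of cassette in the frame of tray between -0.07 and 0.07 m and z of cassette in the frame of tray below 0.012 m and angle between cassette's own z axis and vertical below 0.12 rad), for 0.2 s.
7. the outer cover stands on the emptied base, flat inside the rim (horizontal distance between outer_cover and base below 0.014 m and z of outer_cover in the frame of base between 0.004 and 0.0115 m and angle between outer_cover's own z axis and vertical below 0.04 rad), for 0.2 s.
8. the clamp is over centre with its foot pressing on the outer cover (value of joint clamp below 0.09 rad and contact force between clamp_foot and outer_cover above 0.5 N), for 0.2 s.
At the end, for the whole second after the job is handed in: Outer cover flat inside the rim (14 mm, 0.04 rad), clamp below 0.09 rad and pressing on it; cassette flat on the tray floor (centre within 90, 70 mm); inner covers upright on the mat, not nested (centres within 88, 98, 108 mm of the mat's for large, middle, small); all at rest (all of step 6 and all of step 7 and all of step 8 and x of cover_l in the frame of mat between -0.088 and 0.088 m and y of cover_l in the frame of mat between -0.088 and 0.088 m and angle between each of cover_l, cover_m, cover_s's own z axis and vertical below 0.08 rad and z of cover_l in the frame of mat between -0.004 and 0.009 m and x of cover_m in the frame of mat between -0.098 and 0.098 m and y of cover_m in the frame of mat between -0.098 and 0.098 m and z of cover_m in the frame of mat between -0.004 and 0.009 m and x of cover_s in the frame of mat between -0.108 and 0.108 m and y of cover_s in the frame of mat between -0.108 and 0.108 m and z of cover_s in the frame of mat between -0.004 and 0.009 m and horizontal distance between cover_l and cover_m above 0.09 m and horizontal distance between cover_l and cover_s above 0.08 m and horizontal distance between cover_m and cover_s above 0.07 m and linear speed of each of outer_cover, cassette, cover_l, cover_m, cover_s below 0.02 m/s); the robot touches nothing.
It fails at once if the mug or the tape roll is disturbed (more than 40 mm) (distance of any of mug, tape from where it was at the start of the episode above 0.04 m).
Of cover_l, cover_m, cover_s only 1 to 3 are there at a start; the rules pass over those that are not, and their reading is None.
At some moment in a run one of tray, outer_cover, cover_l, cover_m, cover_s may be knocked a few centimetres aside while the robot is not near it.
It also fails if it takes over 210 s, if anything falls off the work surface, if the arm or the gripper's body presses on something with over 40 N, if the wrist force passes 120 N, or if a joint passes its speed limit or range.

### The arm

A 6-joint arm with a two-finger parallel gripper is mounted at the origin on a cart in front of the work surface, level with it; the furniture and walls round the work are solid. World frame = base frame: x ahead of the robot, y to its left, z up, the work surface at z = 0. Lengths are in m, angles in rad, forces in N, time in s.
With the tool pointing down it reaches from about 0.325 to 0.9 m from the base axis. Payload 6.1 kg.
Tool frame: the origin (TCP) lies midway between the tips of the shut fingers; the grasp point (between the pads) lies 19 mm behind it; z points along the fingers, y is the line along which they close (so a half turn about z gives the same grasp; the last joint's range is limited). The gripper opens to 85 mm and grips with 20 to 120 N. Pads are 22 mm wide; open, the fingers measure 114 mm over their backs; the gripper's body (76 mm by 85 mm) begins 54 mm behind the grasp point. The pads swing forward as they close: fully open they stand 13 mm farther back than shut.
Start: joints at [1.016, 0.22, 1.526, -0, 1.395, -0.126], TCP at [0.26, 0.568, 0.231] pointing down, gripper open.
Joint ranges: [-2.98, 2.98], [-0.91, 2.08], [0.09, 2.57], [-1.24, 4.39], [0.2, 2.65], [-2.68, 2.68]. Speed limits (rad/s): [2.57, 2.57, 3.01, 3.14, 3.14, 3.14].

### API

Orientations are given as a rotation vector (axis times angle).
In Python, from plant import get_obs, capture, camera_params, bot gives the robot as it stands.
- The arm moves only by the tool jog_arm, never from a script. Its argument "targets" is a list of rows, each a list of 7 numbers: the turn, a rotation vector about the world's x, y, z in rad, then the shift along the world's x, y, z in m, then the opening, from -1 (shut) to 1 (fully open). A call has 1 to 20 rows; each row shifts and turns the commanded pose from where the row before left it; what a row does not reach is not made up. A row lasts 1/10 s, in which the tool goes at most 50 mm and 8.59 degrees, less where a joint would pass 70% of its speed; a pose out of reach is approached as far as the arm can. A call is refused whole if a number of a shift passes 0.05 or a number of a turn 0.15, either way. A call with a gripper value outside its range is refused whole. The fingers move at their own pace and stop on an object; "grip_force" is the grip in N (left out, the last holds). Time passes only in rows, so rows that do not move let the fingers close. It gives the time, the measured TCP pose, the force, the opening and the grip force at its end, in the units of the state.
- get_obs(): the state, without advancing time (a new reading comes with each control period).
- capture(name): name is "scene" or "top"; returns the picture (384x512x3 uint8, red, green, blue); there is no depth.
- camera_params(name): a dict with "fx", "fy", "cx", "cy" (pixels), "R" (3x3) and "t" (3): a world point X has camera coordinates R X + t. Camera axes: x right, y down, z forward; pixel columns grow to the right and rows downward; lengths in m; the calibration is good to about 2 mm. A picture is of the moment at which its call begins. camera_params takes no time and is no camera call.
- bot.finish_job(): hands the job in; it is judged then, once.
The state is a dict: "clock": time; "qpos": joint angles; "dq": joint speeds; "tau": joint torques, N m; "eef_pos": TCP position; "tool_rot": TCP orientation; "force": force on the tool from outside, world axes, zero at the start; "moment": the same for the moment, N m; "gripper_width": opening from 0.0 (shut) to 1.0 (fully open); "finger_force": force on a finger pad.
Only numpy, scipy, OpenCV 4.12 (cv2) and the standard library are available. Lean on these libraries where they do the work, as an engineer would, in place of code of your own. Each camera call takes 0.05 s, during which the arm holds its last target. There are 200 camera calls.

## Working session

There is one attempt and no reset: what is moved stays moved. The work goes in short steps, Python scripts to look and compute and a tool call to move; the robot and the scene stay as the last step left them, time stands still between calls to the robot, and variables do not carry over. Pictures are saved under pics/ and viewed, at most 14 in all, crops included, and the job is handed in when it is done.

Besides the shell and the picture viewer there is one more tool, called after "Call:" as a command line: name --pt "numbers of a row" for each row, then --argument value for the rest. jog_arm: Moves the arm, as the interface text tells. Its arguments: {"type":"object","properties":{"targets":{"type":"array","items":{"type":"array","items":{"type":"number"}}},"grip_force":{"type":"number"}},"required":["targets"]}

```bash
mkdir -p pics
python3 - <<'E'
from plant import get_obs, capture, camera_params, bot
import cv2,numpy as np
o=get_obs();print(o)
for n in("scene","top"):
    im=capture(n);cv2.imwrite(f"pics/{n}0.png",cv2.cvtColor(im,cv2.COLOR_RGB2BGR));print(camera_params(n))
E
```

```text
{'clock': 0.0, 'qpos': array([ 1.01588556e+00,  2.21225172e-01,  1.52759786e+00,  7.02746256e-08,
        1.39468959e+00, -1.26086027e-01]), 'dq': array([ 0.00063286, -0.00172463,  0.00149913,  0.00097387,  0.00189971,
        0.00084098]), 'tau': array([-9.19657068e-04, -4.96900070e+01, -3.89394021e+01, -3.72487957e-04,
        1.11934642e-02,  9.70603651e-06]), 'eef_pos': array([0.25955611, 0.56790199, 0.23020684]), 'tool_rot': array([-6.68310304e-01, -3.06902736e+00,  2.84212307e-03]), 'force': array([-0.03394439,  0.15932525,  0.10911931]), 'moment': array([-0.01977132,  0.01584113,  0.00302024]), 'finger_force': 0.0, 'gripper_width': 0.9992986051906356}
{'fx': 387.8701909901753, 'fy': 387.8701909901753, 'cx': 254.89091262618763, 'cy': 192.50726750267262, 'R': array([[-0.8504666 , -0.52572041, -0.01801686],
       [-0.39598468,  0.66238572, -0.63595699],
       [ 0.34626968, -0.53372578, -0.77151416]]), 't': array([0.52599783, 0.34203158, 0.87810335])}
{'fx': 418.8948704964281, 'fy': 418.8948704964281, 'cx': 259.6628243904165, 'cy': 194.2938529461083, 'R': array([[ 0.02839096, -0.9995944 , -0.00223495],
       [-0.99161111, -0.02788202, -0.1262141 ],
       [ 0.12610059,  0.00579954, -0.99200051]]), 't': array([-0.00572157,  0.6569405 ,  1.44695731])}
```

View pics/scene0.png

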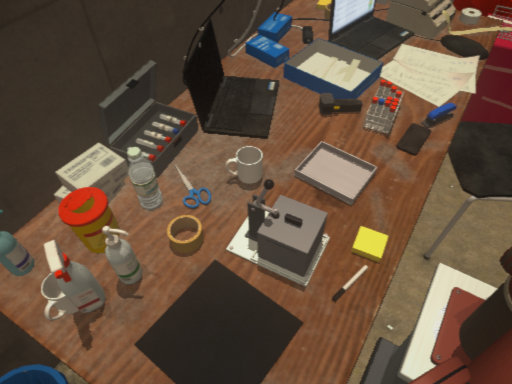

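View pics/top0.png

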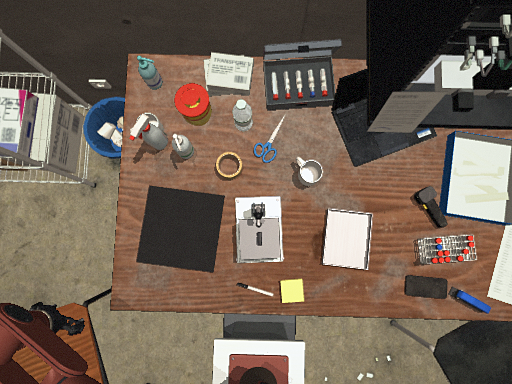

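The scene view shows mat at the left (centre ~(220,325)), base with grey cover at (285,235), clamp ball at (268,184), tray at (336,172), mug at (247,165), tape at (185,233). In the top view, the cover is at (259,240), the clamp at (258,212), the mat at (181,228), the tray at (347,239), the tape at (229,165) and the mug at (309,171).

```bash
cat > h.py <<'E'
from plant import get_obs, capture, camera_params, bot
import cv2,numpy as np
np.set_printoptions(precision=4,suppress=True)
def ray(n,px,z):
    c=camera_params(n);px=np.atleast_2d(px).astype(float)
    d=np.c_[(px[:,0]-c['cx'])/c['fx'],(px[:,1]-c['cy'])/c['fy'],np.ones(len(px))]@c['R']
    o=-c['R'].T@c['t'];s=(z-o[2])/d[:,2];return o+d*s[:,None]
def proj(n,X):
    c=camera_params(n);p=np.atleast_2d(X)@c['R'].T+c['t']
    return np.c_[p[:,0]/p[:,2]*c['fx']+c['cx'],p[:,1]/p[:,2]*c['fy']+c['cy']]
def rect(mask,n,z,minA=30):
    "largest blob -> centre, size, long-axis angle on plane z"
    mask=mask.astype(np.uint8)
    cs,_=cv2.findContours(mask,cv2.RETR_EXTERNAL,cv2.CHAIN_APPROX_NONE)
    c=max(cs,key=cv2.contourArea);P=ray(n,c[:,0,:],z)[:,:2]
    r=cv2.minAreaRect((P*1000).astype(np.float32));return np.array(r[0])/1000,r[1],r[2]
def save(im,name,box=None,k=1):
    if box: im=im[box[1]:box[3],box[0]:box[2]]
    cv2.imwrite(f"pics/{name}.png",cv2.cvtColor(cv2.resize(im,None,fx=k,fy=k,interpolation=cv2.INTER_CUBIC),cv2.COLOR_RGB2BGR))
def win(mask,b):
    m=np.zeros_like(mask);m[b[1]:b[3],b[0]:b[2]]=mask[b[1]:b[3],b[0]:b[2]];return m
E
python3 - <<'E'
from h import *
im=cv2.cvtColor(cv2.imread('pics/top0.png'),cv2.COLOR_BGR2RGB)
hsv=cv2.cvtColor(im,cv2.COLOR_RGB2HSV);v=hsv[...,2];s=hsv[...,1]
print('mat',rect(win((v<60),(130,180,230,280)),'top',.004))
print('tray',rect(win((s<70)&(v>110),(315,200,380,280)),'top',.028))
print('cover',rect(win((s<60)&(v>90)&(v<195),(230,215,290,270)),'top',.126))
print('bar',rect(win((v<70),(250,228,268,250)),'top',.144))
print('base',rect(win((s<60)&(v>90),(225,190,295,275)),'top',.008))
for p in [(259,160),(259,206),(245,230),(259,240),(279,200),(278,225),(239,258),(280,258),(347,238)]:print(p,im[p[1],p[0]])
save(im,'t0crop',(220,185,300,275),6)
a=cv2.cvtColor(cv2.imread('pics/scene0.png'),cv2.COLOR_BGR2RGB)
save(a,'s0crop',(220,165,340,290),5)
a=get_obs();print(cv2.Rodrigues(a['tool_rot'])[0])
E
```

```text
mat (array([0.5312, 0.2952]), (278.096923828125, 277.3156433105469), 83.86198425292969)
tray (array([ 0.5158, -0.3035]), (161.81398010253906, 210.75924682617188), 84.91754913330078)
cover (array([0.4994, 0.0125]), (154.91114807128906, 147.77740478515625), 2.0354514122009277)
bar (array([0.5001, 0.0103]), (38.97338104248047, 13.059502601623535), 1.672873854637146)
base (array([0.5363, 0.0139]), (236.4039764404297, 167.82533264160156), 3.687577247619629)
(259, 160) [174 126  98]
(259, 206) [214 196 187]
(245, 230) [188 181 170]
(259, 240) [74 72 68]
(279, 200) [255 255 255]
(278, 225) [170 159 151]
(239, 258) [136 132 121]
(280, 258) [137 140 127]
(347, 238) [246 238 234]
[[-0.9094  0.4158 -0.0009]
 [ 0.4158  0.9094 -0.0015]
 [ 0.0002 -0.0018 -1.    ]]
```

View pics/t0crop.png

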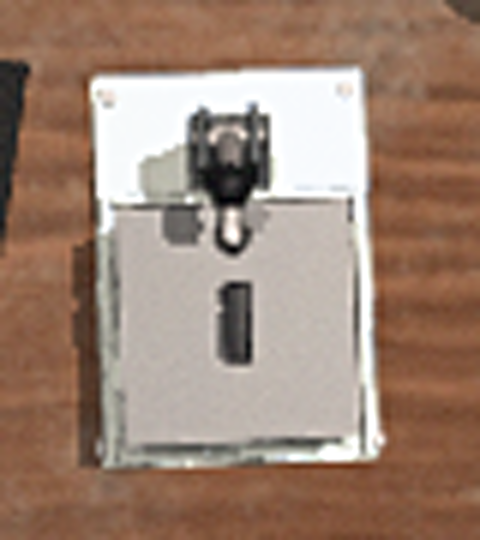

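View pics/s0crop.png

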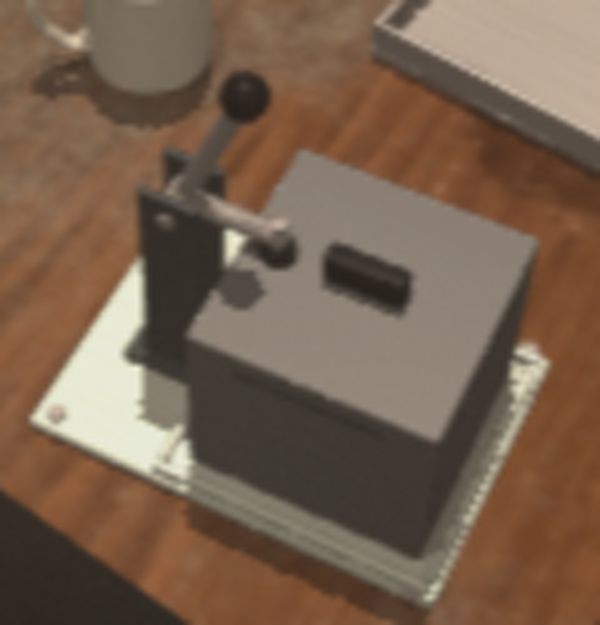

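The crops show the clamp's foot near the cover's top edge with a detached shadow. The ball is at about (268.6,184.2) in the scene view and (259.2,215.5) in the top view. The base yaw is about +3.7° and the bar is intact.

Run:
```python
from h import *
from scipy.optimize import least_squares
def tri(a,b):
    return least_squares(lambda X:np.r_[proj('scene',X)[0]-a,proj('top',X)[0]-b],[.55,0,.2])
r=tri((268.6,184.2),(259.2,215.5));print(r.x,r.fun)
# tray/mat orientation via direct corners; base hinge guess
y=.064;b=np.array([.5012,.0112]);ex=np.array([np.cos(y),np.sin(y)])
h=np.r_[b+.1*ex,.14];print('hinge',h)
for th in (0,.1,.2,.4,.6):
    a=-np.radians(20)+th
    B=h+.1*np.r_[ex*np.sin(a),np.cos(a)];print(th,B,proj('scene',B)[0],proj('top',B)[0])
```

```text
[0.5684 0.0118 0.2262] [ 0.2922  0.0369 -0.156  -0.3625]
hinge [0.601  0.0176 0.14  ]
0 [0.5669 0.0154 0.234 ] [268.7229 183.2991] [257.8547 215.4181]
0.1 [0.5764 0.016  0.2369] [265.0005 181.012 ] [257.7393 212.2374]
0.2 [0.5862 0.0166 0.2389] [261.1907 178.9725] [257.623  208.9971]
0.4 [0.6061 0.0179 0.2399] [253.5046 175.7298] [257.3934 202.4969]
0.6 [0.6258 0.0192 0.2369] [246.0496 173.7131] [257.1772 196.2354]
```

Call:
jog_arm --pt "0 0 0.035 0.019 -0.04 0.004 -1" --pt "0 0 0.035 0.019 -0.04 0.004 -1" --pt "0 0 0.035 0.019 -0.04 0.004 -1" --pt "0 0 0.035 0.019 -0.04 0.004 -1" --pt "0 0 0.035 0.019 -0.04 0.004 -1" --pt "0 0 0.035 0.019 -0.04 0.004 -1" --pt "0 0 0.035 0.019 -0.04 0.004 -1" --pt "0 0 0.035 0.019 -0.04 0.004 -1" --pt "0 0 0.035 0.019 -0.04 0.004 -1" --pt "0 0 0.035 0.019 -0.04 0.004 -1" --pt "0 0 0.035 0.019 -0.04 0.004 -1" --pt "0 0 0.035 0.019 -0.04 0.004 -1" --pt "0 0 0.035 0.019 -0.04 0.004 -1" --pt "0 0 0.035 0.019 -0.04 0.004 -1" --pt "0 0 0 0 0 0 -1" --pt "0 0 0 0 0 0 -1"

```text
clock: 1.7
eef_pos: [0.5257, 0.0077, 0.2867]
tool_rot: [0.092, -3.139, -0.001]
force: [0.5, 0.5, 0.7]
gripper_width: 0.001
finger_force: 0.0
```

Call:
jog_arm --pt "0 0 0.005 -0.01 0.005 -0.037 -1" --pt "0 0 0 0 0 -0.037 -1" --pt "0 0 0 0.01 0 0 -1" --pt "0 0 0 0.02 0.001 0 -1" --pt "0 0 0 0.02 0.001 0 -1" --pt "0 0 0 0.02 0.001 0 -1" --pt "0 0 0 0.02 0.001 0 -1" --pt "0 0 0 0.02 0.001 0 -1" --pt "0 0 0 0.02 0.001 0 -1" --pt "0 0 0 0.02 0.001 0 -1" --pt "0 0 0 0 0 0 -1" --pt "0 0 0 0 0 0 -1" --pt "0 0 0 0 0 0 -1" --pt "0 0 0 -0.01 0 0.04 -1" --pt "0 0 0 -0.03 0 0.04 0" --pt "0 0 0 -0.05 0 0 0" --pt "0 0 0 -0.05 0 0 0" --pt "0 0 0 -0.02 -0.003 0 0" --pt "0 0 0 0 0 0 0"

```text
clock: 3.6
eef_pos: [0.5033, 0.0176, 0.2943]
tool_rot: [-0.104, 3.139, -0.001]
force: [-0.3, 0.6, 0.3]
gripper_width: 0.498
finger_force: 0.0
```

Run:
```python
from h import *
a=capture('scene');save(a,'s1',(200,130,350,290),4)
print(get_obs()['eef_pos'])
```

```text
[0.5049 0.0175 0.2944]
```

View pics/s1.png

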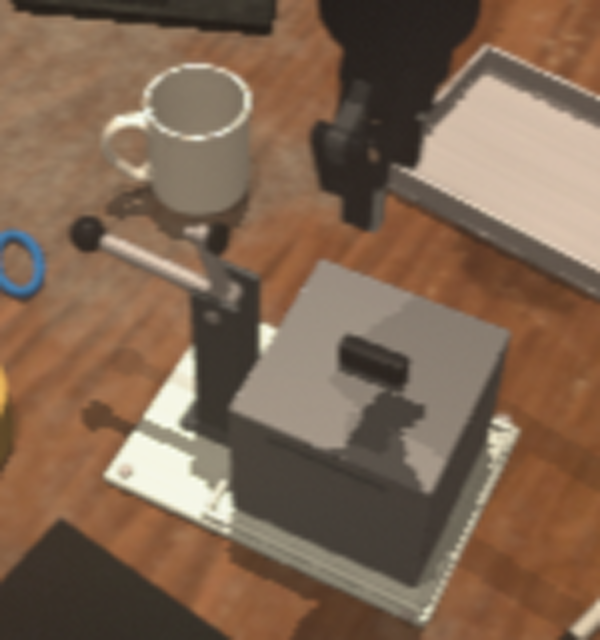

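The picture shows the clamp swung right back, with the ball at the left (88,232) and the foot up. The cover is in place. Grasping the outer cover's bar.

Call:
jog_arm --pt "0 0 0 -0.004 -0.007 -0.04 0" --pt "0 0 0 0 0 -0.04 0" --pt "0 0 0 0 0 -0.04 0" --pt "0 0 0 0 0 -0.03 0" --pt "0 0 0 0 0 -0.014 0" --pt "0 0 0 0 0 0 -1" --pt "0 0 0 0 0 0 -1" --pt "0 0 0 0 0 0 -1" --pt "0 0 0 0 0 0 -1" --pt "0 0 0 0 0 0 -1" --grip_force 60

```text
clock: 4.65
eef_pos: [0.5027, 0.0102, 0.1305]
tool_rot: [-0.104, 3.138, -0.001]
force: [0.8, -0.7, -1.1]
gripper_width: 0.144
finger_force: 61.1
```

Call:
jog_arm --pt "0 0 0 0 0 0.02 -1" --pt "0 0 0 0 0 0.04 -1" --pt "0 0 0 0 0 0.04 -1" --pt "0 0 0 0 0 0.04 -1" --pt "0 0 -0.017 0.0105 0.035 0 -1" --pt "0 0 -0.017 0.0105 0.035 0 -1" --pt "0 0 -0.017 0.0105 0.035 0 -1" --pt "0 0 -0.017 0.0105 0.035 0 -1" --pt "0 0 -0.017 0.0105 0.035 0 -1" --pt "0 0 -0.017 0.0105 0.035 0 -1" --pt "0 0 -0.017 0.0105 0.035 0 -1" --pt "0 0 -0.017 0.0105 0.035 0 -1" --pt "0 0 -0.017 0.0105 0.035 0 -1" --pt "0 0 -0.017 0.0105 0.035 0 -1" --pt "0 0 0 0 0 0 -1"

```text
clock: 6.15
eef_pos: [0.6063, 0.3647, 0.2677]
tool_rot: [-0.157, -3.136, -0.002]
force: [-0.7, -0.9, -4.5]
gripper_width: 0.142
finger_force: 60.7
```

Run:
```python
from h import *
a=capture('scene');b=capture('top');save(b,'t2',(115,140,395,290),2.8)
cv2.imwrite('pics/s2.png',a[...,::-1])
print(get_obs()['eef_pos'],get_obs()['force'])
```

```text
[0.6063 0.3609 0.2682] [ 0.2189 -0.1029 -3.474 ]
```

View pics/t2.png

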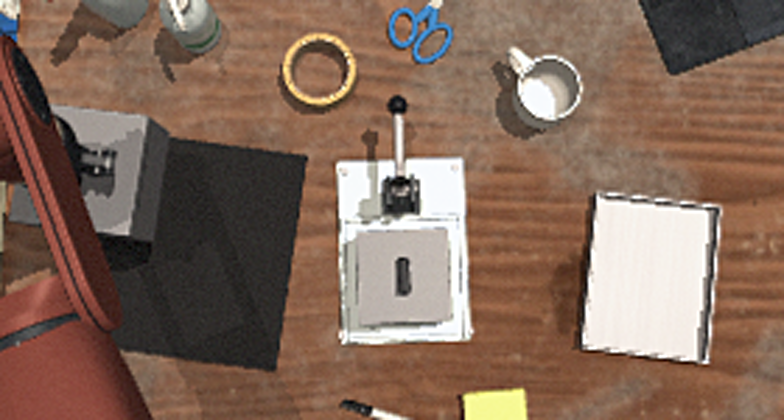

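The view shows the outer cover held over the mat. On the base is a cover about 111 mm wide (cover_l), centred at about (404,276) in the crop, and the tray is at (650,277).

Call:
jog_arm --pt "0 0 0 0 0 -0.04 -1" --pt "0 0 0 0 0 -0.04 -1" --pt "0 0 0 0 0 -0.03 -1" --pt "0 0 0 0 0 -0.02 -1" --pt "0 0 0 0 0 -0.01 -1" --pt "0 0 0 0 0 0 -1" --pt "0 0 0 0 0 0 0" --pt "0 0 0 0 0 0 0" --pt "0 0 0 0 0 0 0" --pt "0 0 0 0 0 0.04 0" --pt "0 0 0 0 0 0.04 0" --pt "0 0 0 0 0 0.02 0" --pt "0 0 0.017 -0.0105 -0.035 0 0" --pt "0 0 0.017 -0.0105 -0.035 0 0" --pt "0 0 0.017 -0.0105 -0.035 0 0" --pt "0 0 0.017 -0.0105 -0.035 0 0" --pt "0 0 0.017 -0.0105 -0.035 0 0" --pt "0 0 0.017 -0.0105 -0.035 0 0" --pt "0 0 0.017 0 -0.035 0 0" --pt "0 0 0 0 0 0 0"

```text
clock: 8.25
eef_pos: [0.5443, 0.112, 0.2307]
tool_rot: [-0.019, 3.139, -0.002]
force: [-0.2, 0.2, 1.2]
gripper_width: 0.502
finger_force: 0.0
```

Run:
```python
from h import *
b=cv2.imread('pics/t2.png')
# measure L bar in crop from the picture taken (x2.8, offset 115,140)
v=cv2.cvtColor(b,cv2.COLOR_BGR2HSV);m=win(v[...,2]<90,(385,245,425,310))
cs,_=cv2.findContours(m.astype(np.uint8),0,1);c=max(cs,key=cv2.contourArea)[:,0,:]
P=ray('top',(c+.5)/2.8-.5+np.array([115,140]),.112)[:,:2]
r=cv2.minAreaRect((P*1000).astype(np.float32));print('Lbar',r)
m=win((v[...,1]<60)&(v[...,2]>130)&(v[...,2]<200),(350,222,462,335))
cs,_=cv2.findContours(m.astype(np.uint8),0,1);c=max(cs,key=cv2.contourArea)[:,0,:]
P=ray('top',(c+.5)/2.8-.5+np.array([115,140]),.1)[:,:2]
print('Ltop',cv2.minAreaRect((P*1000).astype(np.float32)))
c=capture('top')
save(c,'t3',(115,140,395,290),2.8)
print(get_obs()['eef_pos'])
```

```text
Lbar ((499.9399108886719, 11.699259757995605), (42.99424362182617, 15.691019058227539), 3.7415175437927246)
Ltop ((496.5428161621094, 15.453380584716797), (122.39695739746094, 122.6277084350586), 3.207794427871704)
[0.5444 0.1138 0.2307]
```

View pics/t3.png

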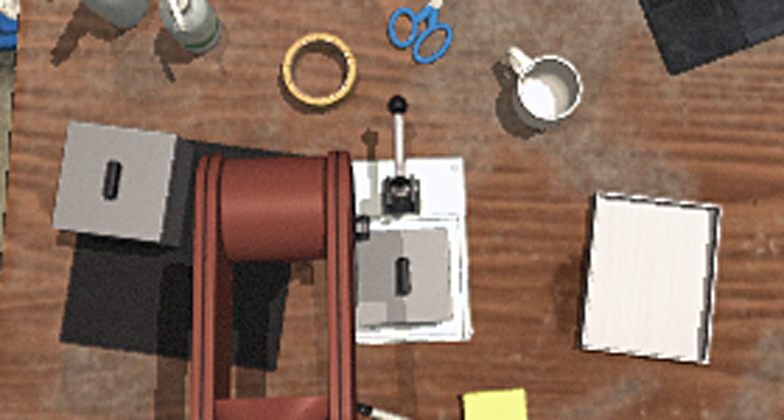

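The outer cover stands on the far-left of the mat at about (115,180) in the crop, and the L bar is at (404,276).

Call:
jog_arm --pt "0 0 0.026 -0.0225 -0.034 0 0" --pt "0 0 0.026 -0.022 -0.034 0 0" --pt "0 0 0 0 -0.034 0 0" --pt "0 0 0 0 0 -0.03 0" --pt "0 0 0 0 0 0 0"

```text
clock: 8.8
eef_pos: [0.4976, 0.0138, 0.1967]
tool_rot: [0.104, -3.135, -0.002]
force: [-0.4, 0.8, -0.6]
gripper_width: 0.499
finger_force: 0.0
```

Call:
jog_arm --pt "0 0 0 0.002 -0.002 -0.04 0" --pt "0 0 0 0 0 -0.035 0" --pt "0 0 0 0 0 -0.017 0" --pt "0 0 0 0 0 0 -1" --pt "0 0 0 0 0 0 -1" --pt "0 0 0 0 0 0 -1" --pt "0 0 0 0 0 0 -1" --pt "0 0 0 0 0 0 -1" --pt "0 0 0 0 0 0.02 -1" --pt "0 0 0 0 0 0.04 -1" --pt "0 0 0 0 0 0.04 -1" --pt "0 0 0 0 0 0.03 -1" --pt "0 0 -0.029 -0.0095 0.035 0 -1" --pt "0 0 -0.029 -0.0095 0.035 0 -1" --pt "0 0 -0.029 -0.0095 0.035 0 -1" --pt "0 0 -0.029 -0.0095 0.035 0 -1" --pt "0 0 -0.029 -0.0095 0.035 0 -1" --pt "0 0 -0.029 -0.0095 0.037 0 -1" --pt "0 0 0 0 0 0 -1" --pt "0 0 0 0 0 0 -1"

```text
clock: 10.8
eef_pos: [0.444, 0.2239, 0.2375]
tool_rot: [0.164, 3.137, -0.001]
force: [0.2, -0.7, -3.1]
gripper_width: 0.144
finger_force: 62.3
```

Run:
```python
from h import *
a=capture('scene');b=capture('top');save(b,'t4',(115,140,395,290),2.8)
cv2.imwrite('pics/s4.png',a[...,::-1])
print(get_obs()['eef_pos'],get_obs()['force'])
```

```text
[0.4445 0.2227 0.2374] [ 0.1067 -0.9152 -1.9367]
```

View pics/t4.png

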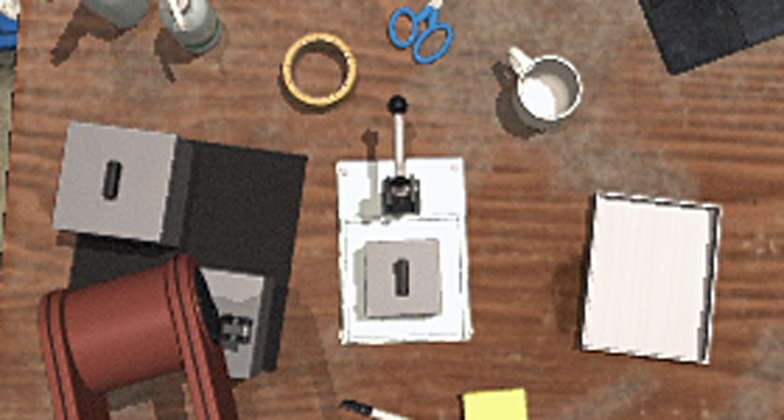

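cover_l is held over the mat's near-right corner. cover_m (~93 mm) is on the base with its bar at about (402,278).

Call:
jog_arm --pt "0 0 0 0 0 -0.04 -1" --pt "0 0 0 0 0 -0.04 -1" --pt "0 0 0 0 0 -0.03 -1" --pt "0 0 0 0 0 -0.016 -1" --pt "0 0 0 0 0 -0.01 -1" --pt "0 0 0 0 0 0 -1" --pt "0 0 0 0 0 0 0" --pt "0 0 0 0 0 0 0" --pt "0 0 0 0 0 0 0" --pt "0 0 0 0 0 0.04 0" --pt "0 0 0 0 0 0.04 0" --pt "0 0 0.029 0.0095 -0.035 0 0" --pt "0 0 0.029 0.0095 -0.035 0 0" --pt "0 0 0.029 0.0095 -0.035 0 0" --pt "0 0 0.029 0.0095 -0.035 0 0" --pt "0 0 0.029 0.0095 -0.035 0 0" --pt "0 0 0.029 0.0095 -0.037 0 0" --pt "0 0 0 0 0 -0.03 0" --pt "0 0 0 0 0 0 0"

```text
clock: 12.8
eef_pos: [0.4989, 0.0105, 0.1479]
tool_rot: [0.101, -3.134, -0.002]
force: [-0.9, 1.2, -0.0]
gripper_width: 0.503
finger_force: 0.0
```

```bash
cat >> h.py <<'E'
def cropbar(f,b,z,thr=90,off=(115,140),k=2.8):
    v=cv2.cvtColor(cv2.imread(f),cv2.COLOR_BGR2HSV);m=win(v[...,2]<thr,b)
    cs,_=cv2.findContours(m.astype(np.uint8),0,1);c=max(cs,key=cv2.contourArea)[:,0,:]
    P=ray('top',(c+.5)/k-.5+np.array(off),z)[:,:2]
    return cv2.minAreaRect((P*1000).astype(np.float32))
E
python3 - <<'E'
from h import *
print('Mbar',cropbar('pics/t4.png',(385,250,425,310),.086))
print(get_obs()['eef_pos'],get_obs()['tool_rot'])
E
```

```text
Mbar ((498.5991516113281, 14.257694244384766), (42.29165267944336, 17.02354621887207), 1.7006244659423828)
[0.4989 0.0105 0.1479] [ 0.1012 -3.1336 -0.0018]
```

Call:
jog_arm --pt "0 0 0 0.001 0.001 -0.035 0" --pt "0 0 0 0 0 -0.025 0" --pt "0 0 0 0 0 -0.009 0" --pt "0 0 0 0 0 0 -1" --pt "0 0 0 0 0 0 -1" --pt "0 0 0 0 0 0 -1" --pt "0 0 0 0 0 0 -1" --pt "0 0 0 0 0 0 -1" --pt "0 0 0 0 0 0.02 -1" --pt "0 0 0 0 0 0.04 -1" --pt "0 0 0 0 0 0.04 -1" --pt "0 0 0 0 0 0.04 -1" --pt "0 0 0 0 0 0.01 -1"

```text
clock: 14.1
eef_pos: [0.5049, 0.0121, 0.2379]
tool_rot: [-0.105, 3.131, -0.002]
force: [0.7, 0.1, -1.7]
gripper_width: 0.139
finger_force: 62.1
```

Call:
jog_arm --pt "0 0 -0.0155 -0.0046 0.035 0 -1" --pt "0 0 -0.0155 -0.0046 0.035 0 -1" --pt "0 0 -0.0155 -0.0046 0.035 0 -1" --pt "0 0 -0.0155 -0.0046 0.035 0 -1" --pt "0 0 -0.0155 -0.0046 0.035 0 -1" --pt "0 0 -0.0155 -0.0046 0.035 0 -1" --pt "0 0 -0.0155 -0.0046 0.035 0 -1" --pt "0 0 -0.0155 -0.0046 0.035 0 -1" --pt "0 0 -0.0155 -0.0046 0.035 0 -1" --pt "0 0 -0.0155 -0.0046 0.035 0 -1" --pt "0 0 -0.0155 -0.0046 0.035 0 -1" --pt "0 0 0 0 0 0 -1" --pt "0 0 0 0 0 0 -1"

```text
clock: 15.4
eef_pos: [0.4508, 0.3976, 0.2307]
tool_rot: [-0.159, -3.136, 0.003]
force: [-0.2, 0.3, -1.6]
gripper_width: 0.141
finger_force: 62.0
```

Run:
```python
from h import *
a=capture('scene');b=capture('top');save(b,'t5',(115,140,395,290),2.8)
cv2.imwrite('pics/s5.png',a[...,::-1])
print(get_obs()['eef_pos'],get_obs()['force'])
```

```text
[0.4515 0.3965 0.2313] [ 0.7293  0.3116 -1.9754]
```

View pics/t5.png

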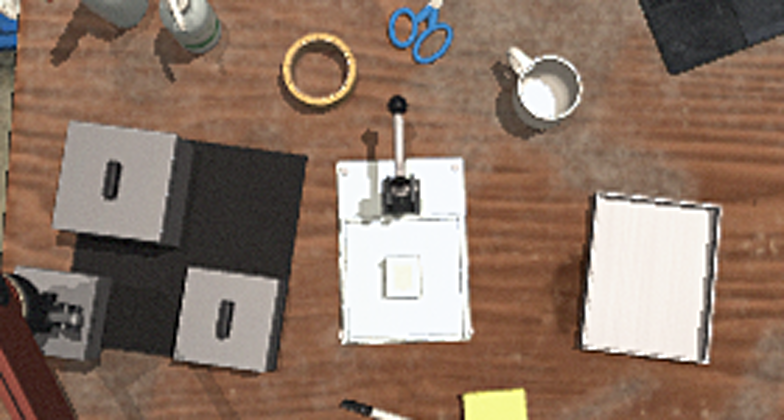

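Only the cassette remains on the base, at (402,277), so there is no cover_s. cover_l is at (225,320), and cover_m is held above the mat's near-left corner. Placing it slightly further in.

Call:
jog_arm --pt "0 0 0 0.007 -0.012 -0.04 -1" --pt "0 0 0 0 0 -0.04 -1" --pt "0 0 0 0 0 -0.04 -1" --pt "0 0 0 0 0 -0.026 -1" --pt "0 0 0 0 0 -0.01 -1" --pt "0 0 0 0 0 0 -1" --pt "0 0 0 0 0 0 0" --pt "0 0 0 0 0 0 0" --pt "0 0 0 0 0 0 0" --pt "0 0 0 0 0 0.04 0" --pt "0 0 0 0 0 0.04 0" --pt "0 0 0 0 0 0.04 0" --pt "0 0 0 0 0 0.01 0"

```text
clock: 16.8
eef_pos: [0.4613, 0.3868, 0.2123]
tool_rot: [0.162, 3.13, 0.008]
force: [1.1, 0.9, 0.9]
gripper_width: 0.502
finger_force: 0.0
```

Call:
jog_arm --pt "0 0 0.017 0.004 -0.037 0 0" --pt "0 0 0.017 0.004 -0.037 0 0" --pt "0 0 0.017 0.004 -0.037 0 0" --pt "0 0 0.017 0.004 -0.037 0 0" --pt "0 0 0.017 0.004 -0.037 0 0" --pt "0 0 0.017 0.004 -0.037 0 0.5" --pt "0 0 0.017 0.004 -0.037 0 1" --pt "0 0 0.017 0.004 -0.037 0 1" --pt "0 0 0.017 0.004 -0.037 0 1" --pt "0 0 0.017 0.004 -0.037 0 1" --pt "0 0 0 0 0 -0.04 1" --pt "0 0 0 0 0 -0.04 1" --pt "0 0 0 0 0 -0.03 1" --pt "0 0 0 0 0 0 1"

```text
clock: 18.2
eef_pos: [0.4943, 0.0156, 0.0912]
tool_rot: [0.103, -3.13, -0.003]
force: [-1.0, 0.3, -0.9]
gripper_width: 1.001
finger_force: 0.0
```

Run:
```python
from h import *
v=cv2.cvtColor(cv2.imread('pics/t5.png'),cv2.COLOR_BGR2HSV)
print(v[277,402],v[277,440],v[262,402],v[290,415],v[298,400])
# saturation edge of cassette: top face centre
g=cv2.cvtColor(cv2.imread('pics/t5.png'),cv2.COLOR_BGR2GRAY)[250:305,375:430]
e=cv2.Canny(g,30,80);ys,xs=np.nonzero(e);P=np.c_[xs+375,ys+250]
r=cv2.minAreaRect(P.astype(np.float32));print(r)
bx=(cv2.boxPoints(r)+.5)/2.8-.5+[115,140];Q=ray('top',bx,.036);print(Q,Q.mean(0))
o=get_obs();print(o['eef_pos'],o['tool_rot'])
```

```text
[ 32  14 249] [ 98   4 251] [ 80   3 251] [ 98   4 253] [105   6 158]
((400.5, 276.5), (45.0, 45.0), 90.0)
[[ 0.5282  0.0444  0.036 ]
 [ 0.5298 -0.0122  0.036 ]
 [ 0.4736 -0.0137  0.036 ]
 [ 0.472   0.0427  0.036 ]] [0.5009 0.0153 0.036 ]
[0.4943 0.0156 0.0912] [ 0.1034 -3.1299 -0.0025]
```

Call:
jog_arm --pt "0 0 0 0.006 -0.003 -0.03 1" --pt "0 0 0 0 0 -0.03 1" --pt "0 0 0 0 0 -0.012 1" --pt "0 0 0 0 0 0 -1" --pt "0 0 0 0 0 0 -1" --pt "0 0 0 0 0 0 -1" --pt "0 0 0 0 0 0 -1" --pt "0 0 0 0 0 0 -1" --pt "0 0 0 0 0 0.02 -1" --pt "0 0 0 0 0 0.04 -1" --pt "0 0 0 0 0 0.04 -1" --pt "0 0 -0.025 0.003 -0.05 0 -1" --pt "0 0 -0.025 0.003 -0.05 0 -1" --pt "0 0 -0.025 0.003 -0.05 0 -1" --pt "0 0 -0.025 0.003 -0.05 0 -1" --pt "0 0 -0.025 0.003 -0.05 0 -1" --pt "0 0 -0.025 0.003 -0.05 0 -1" --pt "0 0 0 0 -0.015 0 -1" --pt "0 0 0 0 0 0 -1"

```text
clock: 20.1
eef_pos: [0.5224, -0.3046, 0.1248]
tool_rot: [0.136, 3.138, -0.001]
force: [-0.7, 0.7, 0.2]
gripper_width: 0.497
finger_force: 61.6
```

Run:
```python
from h import *
a=capture('scene');b=capture('top');save(b,'t6',(115,140,395,290),2.8)
cv2.imwrite('pics/s6.png',a[...,::-1])
print(get_obs()['eef_pos'],get_obs()['force'])
print('outer',cropbar('pics/t6.png',(98,150,130,210),.131))
```

```text
[ 0.5225 -0.3013  0.1243] [-0.4825  0.3466 -0.7347]
outer ((602.9759521484375, 360.8382568359375), (17.42897605895996, 45.52143478393555), 85.36199951171875)
```

View pics/t6.png

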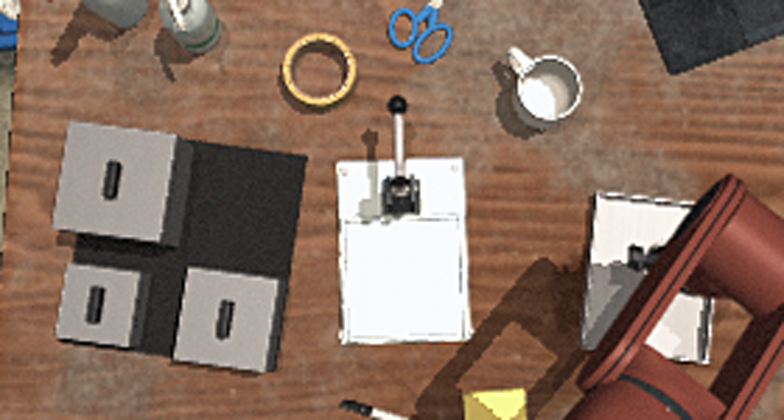

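All three covers stand on the mat: outer at (113,180), M at (97,305) and L at (226,320). The cassette is held over the tray.

Call:
jog_arm --pt "0 0 0 0 0 -0.04 -1" --pt "0 0 0 0 0 -0.035 -1" --pt "0 0 0 0 0 -0.022 -1" --pt "0 0 0 0 0 -0.01 -1" --pt "0 0 0 0 0 0 -1" --pt "0 0 0 0 0 0 0.6" --pt "0 0 0 0 0 0 0.6" --pt "0 0 0 0 0 0 0.6" --pt "0 0 0 0 0 0.03 0.6" --pt "0 0 0 0 0 0.05 0.3" --pt "0 0 0 0 0 0.05 0" --pt "0 0 0 0 0 0.05 0" --pt "0 0 0 0 0 0.04 0" --pt "0 0 0 0 0 0 0"

```text
clock: 21.6
eef_pos: [0.5259, -0.3039, 0.2454]
tool_rot: [0.129, 3.128, -0.011]
force: [0.9, -0.6, -0.0]
gripper_width: 0.503
finger_force: 0.0
```

Call:
jog_arm --pt "0 0 0 0.005 0.044 0 0" --pt "0 0 0 0.005 0.044 0 0" --pt "0 0 0 0.005 0.044 0 0" --pt "0 0 0 0.005 0.044 0 0" --pt "0 0 0 0.005 0.044 0 0" --pt "0 0 0 0.005 0.044 0 0" --pt "0 0 0 0.005 0.044 0 0" --pt "0 0 0 0.005 0.044 0 0" --pt "0 0 0 0.005 0.044 0 0" --pt "0 0 0 0.005 0.044 0 0" --pt "0 0 0 0.005 0.044 0 0" --pt "0 0 0 0.005 0.044 0 0" --pt "0 0 0 0.005 0.044 0 0" --pt "0 0 0 0.005 0.044 0 0" --pt "0 0 0 0.01 0.044 0 0" --pt "0 0 0 0 0 0 0" --pt "0 0 0 0 0 0 0"

```text
clock: 23.3
eef_pos: [0.6016, 0.3589, 0.235]
tool_rot: [-0.127, -3.136, 0.003]
force: [-0.7, -0.9, -0.4]
gripper_width: 0.499
finger_force: 0.0
```

Run:
```python
from h import *
a=capture('scene');b=capture('top');save(b,'t7',(115,140,395,290),2.8)
cv2.imwrite('pics/s7.png',a[...,::-1])
o=get_obs();print(o['eef_pos'],o['tool_rot'])
```

```text
[0.6023 0.3571 0.2363] [-0.1311 -3.1375  0.0019]
```

View pics/t7.png

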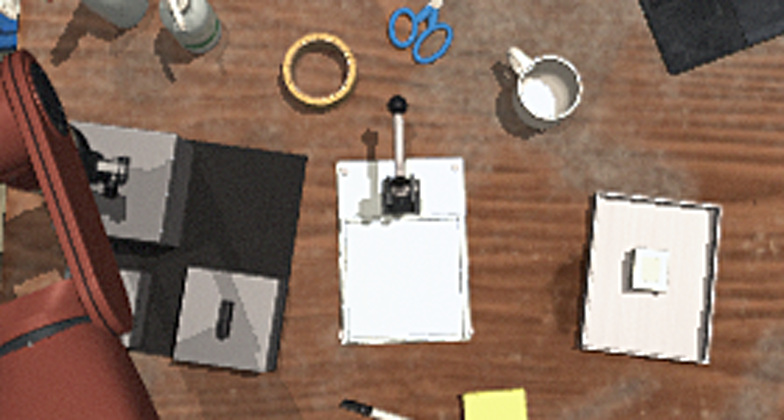

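View pics/s7.png

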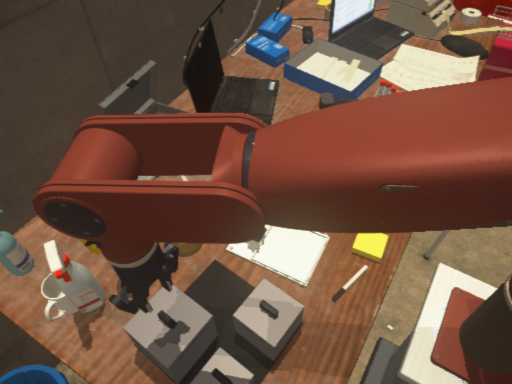

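The outer cover hasn't moved (crop (115,180)), and the cassette lies in the tray at (650,270). Regrasping the outer cover at the same tool pose as before.

Call:
jog_arm --pt "0 0 -0.017 0.004 0.004 -0.03 0" --pt "0 0 0 0 0 -0.04 0" --pt "0 0 0 0 0 -0.03 0" --pt "0 0 0 0 0 -0.009 0" --pt "0 0 0 0 0 0 -1" --pt "0 0 0 0 0 0 -1" --pt "0 0 0 0 0 0 -1" --pt "0 0 0 0 0 0 -1" --pt "0 0 0 0 0 0 -1" --pt "0 0 0 0 0 0.02 -1" --pt "0 0 0 0 0 0.04 -1" --pt "0 0 0 0 0 0.04 -1" --pt "0 0 0 0 0 0.04 -1" --pt "0 0 0 0 0 0 -1"

```text
clock: 24.8
eef_pos: [0.6096, 0.3637, 0.2771]
tool_rot: [0.156, 3.126, 0.01]
force: [0.7, 0.4, -2.4]
gripper_width: 0.14
finger_force: 62.3
```

Call:
jog_arm --pt "0 0 0.017 -0.0105 -0.035 0 -1" --pt "0 0 0.017 -0.0105 -0.035 0 -1" --pt "0 0 0.017 -0.0105 -0.035 0 -1" --pt "0 0 0.017 -0.0105 -0.035 0 -1" --pt "0 0 0.017 -0.0105 -0.035 0 -1" --pt "0 0 0.017 -0.0105 -0.035 0 -1" --pt "0 0 0.017 -0.0105 -0.035 0 -1" --pt "0 0 0.017 -0.0105 -0.035 0 -1" --pt "0 0 0.017 -0.0105 -0.035 0 -1" --pt "0 0 0.017 -0.0105 -0.035 0 -1" --pt "0 0 0 0 0 0 -1" --pt "0 0 0 0 0 -0.04 -1" --pt "0 0 0 0 0 -0.04 -1" --pt "0 0 0 0 0 0 -1" --pt "0 0 0 0 0 0 -1"

```text
clock: 26.3
eef_pos: [0.5014, 0.0125, 0.1881]
tool_rot: [0.11, -3.138, -0.001]
force: [-0.7, 0.6, 0.9]
gripper_width: -0.002
finger_force: 0.0
```

Run:
```python
from h import *
o=get_obs();print(o['eef_pos'],o['tool_rot'],o['force'],o['moment'])
```

```text
[0.5014 0.0125 0.1881] [ 0.11   -3.1379 -0.0007] [-0.6508  0.5921  0.8752] [-0.0094 -0.0033  0.0286]
```

The gripper shut empty, so the cover slipped out on the way. Looking.

Run:
```python
from h import *
a=capture('scene');b=capture('top')
cv2.imwrite('pics/s8.png',a[...,::-1]);cv2.imwrite('pics/t8.png',b[...,::-1])
t=cv2.resize(b[135:290,115:315],None,fx=2,fy=2,interpolation=2);s=cv2.resize(a[130:384,80:350],None,fx=1.45,fy=1.45,interpolation=2)
H=max(len(t),len(s));f=lambda i:np.pad(i,((0,H-len(i)),(0,0),(0,0)))
save(np.hstack([f(t),f(s)]),'c8');print(t.shape,s.shape)
o=get_obs();print(o['eef_pos'],o['clock'])
```

```text
(310, 400, 3) (368, 392, 3)
[0.5032 0.0122 0.1906] 26.4
```

View pics/c8.png

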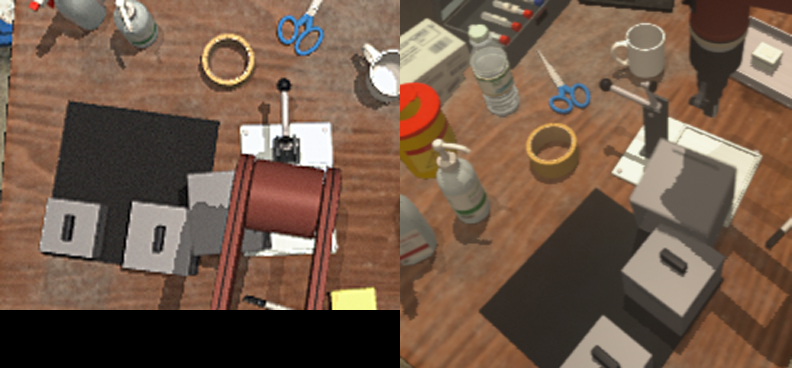

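Call:
jog_arm --pt "0 0 0 0 0 0.05 -1" --pt "0 0 0 0 0 0.05 -1" --pt "0 0 0 0 -0.04 0 -1" --pt "0 0 0 0 -0.04 0 -1" --pt "0 0 0 0 -0.04 0 -1" --pt "0 0 0 0 -0.04 0 -1" --pt "0 0 0 0 -0.04 0 -1" --pt "0 0 0 0 -0.04 0 -1" --pt "0 0 0 0 0 0 -1"

```text
clock: 27.3
eef_pos: [0.5021, -0.2328, 0.2908]
tool_rot: [-0.102, 3.137, -0.006]
force: [-0.9, 1.2, 1.0]
gripper_width: 0.002
finger_force: 0.0
```

Run:
```python
from h import *
a=capture('scene');b=capture('top')
cv2.imwrite('pics/s9.png',a[...,::-1]);cv2.imwrite('pics/t9.png',b[...,::-1])
t=cv2.resize(b[190:290,130:290],None,fx=2.5,fy=2.5,interpolation=2);s=cv2.resize(a[180:370,170:350],None,fx=2.2,fy=2.2,interpolation=2)
H=max(len(t),len(s));f=lambda i:np.pad(i,((0,H-len(i)),(0,0),(0,0)))
save(np.hstack([f(t),f(s)]),'c9');print(t.shape,s.shape)
c=camera_params('scene');print(-c['R'].T@c['t'])
```

```text
(250, 400, 3) (418, 396, 3)
[0.2787 0.5186 0.9045]
```

View pics/c9.png

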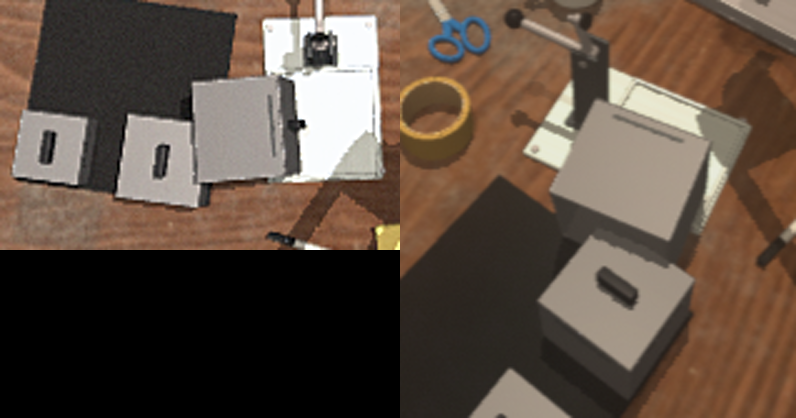

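The outer cover has tipped onto its side between L (crop (160,160)) and the base plate. One wall faces up, and the top with its bar (297,125) points toward -y. I'll probe the bar region numerically.

Run:
```python
from h import *
t=cv2.imread('pics/t9.png');g=cv2.cvtColor(t,cv2.COLOR_BGR2GRAY)
print('cols 236-256');print(g[216:268:1,236:257])
s=cv2.imread('pics/s9.png');v=cv2.cvtColor(s,cv2.COLOR_BGR2GRAY)
# corners of the up-facing wall, both views (crop px read off): tri
from scipy.optimize import least_squares
def tri(a,b): 
    r=least_squares(lambda X:np.r_[proj('scene',X)[0]-a,proj('top',X)[0]-b],[.5,.1,.1]);return r.x,np.abs(r.fun).max()
T=lambda p:np.array(p)/2.5+[130,190]; S=lambda p:(np.array(p)-[400,0])/2.2+[170,180]
for a,b in [((598,100),(278,77)),((709,145),(285,177)),((555,190),(192,82)),((683,238),(197,183))]: print(tri(S(a),T(b)))
```

```text
cols 236-256
[[255 255 253 ...  94  68  69]
 [255 255 254 ... 176 135 110]
 [162 255 230 ... 181 217 190]
 ...
 [124 116 111 ... 110 109 106]
 [122 108 113 ... 112 110 114]
 [124 121 118 ... 111 114  94]]
(array([0.5562, 0.0711, 0.1422]), np.float64(0.47780745758845455))
(array([0.4281, 0.0581, 0.1392]), np.float64(0.981119767896871))
(array([0.5424, 0.1829, 0.1313]), np.float64(0.9350940639167504))
(array([0.4068, 0.1679, 0.1423]), np.float64(2.3022948887457346))
```

Run:
```python
from h import *
import sys;np.set_printoptions(threshold=sys.maxsize,linewidth=200)
g=cv2.cvtColor(cv2.imread('pics/t9.png'),cv2.COLOR_BGR2GRAY)
print(g[220:266,237:256])
z=.073;e=np.array([.994,.11,0]);d=np.array([.13,-.99,0]);c=np.array([.492,.0645,.073]);u=np.array([0,0,1])
for nm,L,W in(('horizontal',e,u),('vertical',u,e)):
    print(nm,proj('top',[c+d*k+L*i*.022+W*j*.007 for k in(0,.018) for i in(-1,1) for j in(-1,1)]).round(1).tolist())
```

```text
[[183 183 186 166 123 104 237 200 197 207 255 255 255 255 228 219 218 255 255]
 [153 159 163 158  87  60  57 109 176 233 255 255 254 254 255 255 255 254 253]
 [162 162 165 123  94  73  71  66  59  44 159 255 255 252 253 253 253 252 252]
 [162 163 163 147 118  81  73  75  73  61  91 255 255 252 252 252 252 252 252]
 [162 165 163 141 135  82  72  80  76  69  42 255 255 253 252 252 252 252 252]
 [162 160 164 147 180  97  70  74  73  73  45 255 255 252 252 252 252 252 252]
 [162 162 158 170 171  93  70  75  79  74  48 255 255 253 252 252 252 252 252]
 [154 159 161 167 184  92  72  77  75  70  50 226 255 254 252 252 252 252 251]
 [106 126 159 165 198  94  68  77  76  71  52 237 255 254 252 252 252 252 252]
 [108 115 162 167 165  76  69  79  75  70  53 234 255 254 252 252 252 252 251]
 [115 106 161 163 175  85  69  77  76  68  58 165 255 254 252 252 252 252 251]
 [116 101 162 166 177  91  73  76  76  78  58 168 255 254 252 252 252 252 251]
 [118  85 159 167 164  89  71  77  81  74  58 166 255 255 252 252 252 252 251]
 [119 102 158 172 157  94  73  77  76  74  62 161 255 255 252 252 252 252
[... 2112 characters left out ...]
0 238 235 236 240 248 251]
 [ 92 129  96 117 125 126 143 251 254 248 250 242 237 254 255 252 248 212 204]
 [116 124 100 114 128 127 207 200 187 190 255 255 255 248 238 187 173 165 162]
 [ 83 111 102  94  98  99  96  91 100 101  98  92  88  90  94  97  96  97  96]
 [128 122 111 108 112 112 110 116 116 112 107 109 104 101 105 105 106 104 103]
 [116 111 110 116 113 112 116 117 112 117 112 112 108 106 109 113 112 110 109]]
horizontal [[243.8, 246.8], [243.6, 246.8], [242.8, 234.0], [242.6, 233.9], [249.0, 246.3], [248.9, 246.3], [248.0, 233.5], [247.9, 233.3]]
vertical [[243.6, 242.5], [243.3, 238.5], [243.1, 242.3], [242.8, 238.2], [248.8, 242.0], [248.5, 237.9], [248.4, 241.8], [248.1, 237.6]]
```

Run:
```python
from h import *
print(ray('top',[[249.7,239.6],[244.6,239.6]],.094))
o=get_obs();print(o['eef_pos'],o['tool_rot'],o['qpos'])
# outer edges of up-face at z~.14: cols near edge
print(ray('top',[[241.0,221],[243.5,259.]],.14))
```

```text
[[0.4949 0.0418 0.094 ]
 [0.4944 0.0591 0.094 ]]
[ 0.5023 -0.229   0.2903] [-0.1065  3.1373 -0.002 ] [-0.5708  0.0102  1.6452  0.0004  1.4834 -2.2095]
[[0.5541 0.0711 0.14  ]
 [0.4307 0.0588 0.14  ]]
```

Call:
jog_arm --pt "0 0 -0.14 0 0 0 0" --pt "0 0 -0.14 0 0.01 0 0" --pt "0 0 -0.14 0 0.01 0 0" --pt "0 0 -0.14 0 0.01 0 0" --pt "0 0 -0.14 0 0.01 0 0" --pt "0 0 -0.14 0 0.01 0 0" --pt "0 0 -0.14 0 0.01 0 0" --pt "0 0 -0.14 0 0.01 0 0" --pt "0 0 -0.14 0 0.01 0 0" --pt "0 0 -0.14 0 0.01 0 0" --pt "0 0 -0.14 0 0.01 -0.01 0" --pt "0.149 0.015 0 0 0 -0.01 0" --pt "0.149 0.015 0 0 0 -0.01 0" --pt "0.149 0.015 0 0 0 -0.01 0" --pt "0.149 0.015 0 0 0 -0.01 0" --pt "0.149 0.015 0 0 0 -0.01 0" --pt "0.149 0.015 0 0 0 -0.01 0" --pt "0 0 0 0 0 0 0" --pt "0 0 0 0 0 0 0" --pt "0 0 0 0 0 0 0" --grip_force 110

```text
clock: 29.4
eef_pos: [0.5028, -0.1275, 0.2209]
tool_rot: [-1.587, -1.762, -0.764]
force: [-0.7, -0.7, -0.1]
gripper_width: 0.5
finger_force: 0.0
```

Run:
```python
from h import *
o=get_obs();print(o['eef_pos'],o['qpos']);print(cv2.Rodrigues(o['tool_rot'])[0])
```

```text
[ 0.5028 -0.1275  0.2209] [-0.7514  0.4105  1.5535  0.5685  1.8763 -0.8829]
[[-0.067   0.9947 -0.0776]
 [ 0.6235  0.1024  0.7751]
 [ 0.7789  0.0036 -0.6271]]
```

Call:
jog_arm --pt "0 0 0 0 0.028 -0.024 0" --pt "0 0 0 0 0.028 -0.024 0" --pt "0 0 0 0 0.028 -0.024 0" --pt "0 0 0 0 0.028 -0.024 0" --pt "0 0 0 0 0 0 0" --pt "0 0 0 0 0 0 0" --pt "0 0 0 0 0 0 0"

```text
clock: 30.1
eef_pos: [0.5034, -0.017, 0.1249]
tool_rot: [-1.587, -1.761, -0.766]
force: [-0.2, -1.1, 0.9]
gripper_width: 0.499
finger_force: 0.0
```

Call:
jog_arm --pt "0 0 0 -0.003 0.022 -0.018 0" --pt "0 0 0 -0.002 0.022 -0.017 0" --pt "0 0 0 -0.002 0.015 -0.01 0" --pt "0 0 0 0 0.005 -0.004 0" --pt "0 0 0 0 0 0 0" --pt "0 0 0 0 0 0 -1" --pt "0 0 0 0 0 0 -1" --pt "0 0 0 0 0 0 -1" --pt "0 0 0 0 0 0 -1" --pt "0 0 0 0 0 0 -1" --pt "0 0 0 0 0 0 -1"

```text
clock: 31.2
eef_pos: [0.4958, 0.047, 0.0742]
tool_rot: [-1.587, -1.755, -0.767]
force: [0.4, -4.8, 6.1]
gripper_width: 0.129
finger_force: 108.4
```

Call:
jog_arm --pt "0 0 0 0 0 0.01 -1" --pt "0 0 0 0 0 0.02 -1" --pt "0 0 0 0 0 0.03 -1" --pt "0 0 0 0 0 0.03 -1" --pt "0 0 0 0 -0.01 0.03 -1" --pt "0 0 0 0 -0.015 0.03 -1" --pt "0 0 0 0 -0.015 0.01 -1" --pt "0 0 0 0 0 0 -1" --pt "0 0 0 0 0 0 -1"

```text
clock: 32.1
eef_pos: [0.4942, 0.0078, 0.2319]
tool_rot: [-1.587, -1.752, -0.764]
force: [-0.3, 0.3, -4.4]
gripper_width: 0.127
finger_force: 107.9
```

Run:
```python
from h import *
o=get_obs();print(o['eef_pos'],o['qpos'],o['force'],o['moment'])
a=capture('scene');b=capture('top');cv2.imwrite('pics/s10.png',a[...,::-1]);cv2.imwrite('pics/t10.png',b[...,::-1])
hsv=cv2.cvtColor(b,cv2.COLOR_RGB2HSV);m=win((hsv[...,1]<60)&(hsv[...,2]>120)&(hsv[...,2]<200),(190,200,300,270))
print('up wall',rect(m,'top',.28))
```

```text
[0.4942 0.0078 0.2319] [-0.5874  0.2321  1.7601  0.6646  1.7711 -0.7662] [-0.3337  0.2643 -4.3515] [-1.0278 -0.1101  0.0324]
up wall (array([0.513 , 0.0689]), (186.05931091308594, 152.8250732421875), 5.398152828216553)
```

Call:
jog_arm --pt "-0.05 -0.005 0 0 0 0 -1" --pt "-0.12 -0.012 0 0 0 0 -1" --pt "-0.12 -0.012 0 0 0 0 -1" --pt "-0.12 -0.012 0 0 0 0 -1" --pt "-0.12 -0.012 0 0 0 0 -1" --pt "-0.12 -0.012 0 0 0 0 -1" --pt "-0.12 -0.012 0 0 0 0 -1" --pt "-0.12 -0.012 0 0 0 0 -1" --pt "-0.12 -0.012 0 0 0 0 -1" --pt "-0.12 -0.012 0 0 0 0 -1" --pt "-0.12 -0.012 0 0 0 0 -1" --pt "-0.12 -0.012 0 0 0 0 -1" --pt "-0.08 -0.008 0 0 0 0 -1" --pt "0 0 0 0 0 0 -1" --pt "0 0 0 0 0 0 -1" --pt "0 0 0 0 0 0 -1"

```text
clock: 33.8
eef_pos: [0.4948, 0.0079, 0.2336]
tool_rot: [1.8, 1.989, -0.515]
force: [-0.3, 0.1, -3.6]
gripper_width: 0.128
finger_force: 107.9
```

Run:
```python
from h import *
o=get_obs();print(o['eef_pos'],o['qpos'],o['force']);print(cv2.Rodrigues(o['tool_rot'])[0])
a=capture('scene');b=capture('top');cv2.imwrite('pics/s11.png',a[...,::-1]);cv2.imwrite('pics/t11.png',b[...,::-1])
g=cv2.cvtColor(a,cv2.COLOR_RGB2GRAY)
print(proj('scene',[[.494,.008,.232]]),proj('top',[[.494,.008,.232]]))
# ascii thumbnails
for im,(x0,y0,x1,y1),st in((g,(220,150,360,300),4),(cv2.cvtColor(b,cv2.COLOR_RGB2GRAY),(215,180,310,290),3)):
    sub=im[y0:y1:st,x0:x1:st//2 or 1]
    for r in sub: print(''.join(" .:-=+*#%@"[int(v)*10//256] for v in r))
```

```text
[0.4948 0.0079 0.2336] [ 0.2127 -0.0123  1.8707 -0.5635  1.3862  0.2486] [-0.276   0.1244 -3.5671]
[[-0.0843  0.9951  0.0524]
 [ 0.8448  0.0993 -0.5259]
 [-0.5285 -0.0001 -0.849 ]]
[[298.5568 194.3762]] [[259.5935 239.3483]]
========-:::::::-----------:::::::::..-=======+=-=###+=-----++==--=---
========:::::::------------::::::::::.:=====++-=*########+=-----=*=--=
=====+#*:::::::------------::::::::::..-===+--*##############*=-----=*
===*#+=-:::::::------------::::::::::...-+--*########%@@@@%######+==--
=======:::::::------------:::::::::::.:..-=#########@@@@@@@@@%#######*
=====*=:::::::-------------:::::::::.....:=########+=-+#@@@@*=########
======-::::::-------------::::::::::......:+#######+====--==-+########
=====-::::::::::..:.::::::::::::::::......:::-**#####*======*#########
===-::::::::-------------------------------------==+++****=###########
::.-:::::::::--::::::::...........::::::------------------------------
..:*-::::::::::::::----------------------------------:::::::.:.....:::
=====:..............::..................:::::::::---------------------
=========-::...........
[... 4674 characters left out ...]
------===---=-====+---------
:::::-=:-:::::--------------:-----------------=-----------------------------------------------=
:::::--==-------------------------=------------------------------------------------------------
:::::::-==-----=--------------::------------------====-----------------------------------------
::::::-==-=======----------------==--=====--=----==-=====---=-=-------=====+++++***%%%@+-------
:::::::--==========----:----------==--==----------------------=:.*@@@@@@@@@@@@@@@@@@@@@#=----=-
::::::::----======---:::.... :.  -=----------=-=-----=---=------.-@@@@@@@@@@@@@@@@@@@@@%=-=----
:::::::--==========----------::.+*@@@@@@%**=-------------==-----: @@@@@@@@@@@@@@@@@@@@@@=------
```

Call:
jog_arm --pt "0 0 -0.018 0.003 0.002 -0.02 -1" --pt "0 0 -0.018 0.003 0.002 -0.03 -1" --pt "0 0 0 0 0 -0.02 -1" --pt "0 0 0 0 0 -0.01 -1" --pt "0 0 0 0 0 0 -1" --pt "0 0 0 0 0 0 -1" --pt "0 0 0 0 0 0 -1"

```text
clock: 34.6
eef_pos: [0.5018, 0.012, 0.1549]
tool_rot: [1.838, 1.957, -0.525]
force: [0.2, 0.7, -2.6]
gripper_width: 0.128
finger_force: 108.0
```

Run:
```python
from h import *
o=get_obs();print(o['eef_pos'],o['force'])
b=capture('top');a=capture('scene');cv2.imwrite('pics/s12.png',a[...,::-1]);cv2.imwrite('pics/t12.png',b[...,::-1])
y=.064;c=np.array([.5012,.0115]);ex=np.array([np.cos(y),np.sin(y)]);ey=np.array([-ex[1],ex[0]])
g=cv2.cvtColor(b,cv2.COLOR_RGB2GRAY)
def P(i,j,z):return proj('top',np.r_[c+i*ex+j*ey,z])[0]
print('expected top corners if centred (z .143)',[P(i,j,.143).round(1).tolist() for i in(-.066,.066) for j in(-.066,.066)])
import sys;np.set_printoptions(threshold=sys.maxsize,linewidth=220)
print('right edge row 238, cols 270-290',g[236:246:3,270:290]);print('front edge rows 250-270 cols 265,270,275',g[250:272,[262,267,272]].T)
print('back edge rows 205-228, cols 266,270,275',g[205:228,[268,271,275]].T)
```

```text
[0.5018 0.012  0.1549] [ 0.2449  0.731  -2.6085]
expected top corners if centred (z .143) [[279.7, 257.3], [239.1, 258.8], [278.0, 216.7], [237.9, 218.2]]
right edge row 238, cols 270-290 [[184 185 185 185 186 225 250 252 255 205 255 246 114  77  88  90  88  89  82  82]
 [185 184 181 183 189 168 249 254 255 146 255 252 121  92  97 103  96 103 111 102]
 [185 186 186 184 195 176 253 254 255 161 255 241 110  80  83  87  87  91  86  92]
 [185 179 183 184 179 174 253 253 253 253 255 253 148  87  91  93 101  97  99  97]]
front edge rows 250-270 cols 265,270,275 [[178 181 183 182 179 179 181 179 159 101 121 125  88 100 105 108 110 112 100  97  90  94]
 [182 187 185 183 183 181 185 175 110 112 152 205  87 102  97 100 107 103  95  94  99  94]
 [184 182 185 186 183 182 183 168 114 226 253 222  80  98 102  99 103 100  96  87  91  95]]
back edge rows 205-228, cols 266,270,275 [[250 250 250 249 249 250 250 250 250 250 251 254 254 176 183 183 182 184 184 184 183 189 184]
 [249 250 250 249 249 250 250 250 250 251 250 220 229 189 182 186 190 185 189 188 185 185 186]
 [249 250 250 250 250 249 250 250 250 252 249 215 254 226 255 255 254 254 254 253 254 254 253]]
```

Run:
```python
from h import *
from scipy.spatial.transform import Rotation as R
a=cv2.imread('pics/s12.png');g=cv2.cvtColor(a,cv2.COLOR_BGR2GRAY)
T0=np.array([.5018,.012,.155]);
for tilt in(-.12,0,.12):
  for off in (0,.011):
    Rm=R.from_euler('z',.064)*R.from_euler('x',tilt)
    pts=np.array([[i,j+off,k] for (i,j) in((-.066,-.066),(-.066,.066),(.066,.066)) for k in(-.127,-.009)])
    X=Rm.apply(pts)+T0
    print(tilt,off,'scene -x-y bot/top,-x+y bot/top,+x+y bot/top',proj('scene',X).round(0).astype(int).tolist())
sub=g[205:290,225:335]
for i,r in enumerate(sub): print(205+i,''.join("0123456789"[min(9,int(v)//20)] for v in r))
```

```text
-0.12 0 scene -x-y bot/top,-x+y bot/top,+x+y bot/top [[325, 228], [329, 205], [305, 270], [307, 250], [259, 249], [256, 228]]
-0.12 0.011 scene -x-y bot/top,-x+y bot/top,+x+y bot/top [[324, 231], [327, 209], [303, 274], [305, 254], [257, 253], [254, 232]]
0 0 scene -x-y bot/top,-x+y bot/top,+x+y bot/top [[323, 234], [328, 207], [303, 274], [307, 249], [256, 252], [255, 227]]
0 0.011 scene -x-y bot/top,-x+y bot/top,+x+y bot/top [[321, 237], [327, 211], [301, 277], [305, 253], [254, 256], [253, 230]]
0.12 0 scene -x-y bot/top,-x+y bot/top,+x+y bot/top [[320, 240], [328, 210], [301, 277], [307, 247], [253, 255], [255, 225]]
0.12 0.011 scene -x-y bot/top,-x+y bot/top,+x+y bot/top [[319, 243], [326, 213], [299, 280], [305, 251], [251, 258], [253, 228]]
205 66654333333333333334444444444444444444433333333333333332222222222222234422367777777776544444444444444444444333
206 56653333333333333343444444444444444444433333333333333332222222222222235422367777777777765554455444444444444443
207 665533333333333333344444444444444444443333333333333333322222222222222343212577777777777777655544444444445544
[... 8732 characters left out ...]
4444444444
284 22222222222222222222222234555555543333333333322222222222222222222222222233334445565444444444433444444444444455
285 22222222222222222222222222355555433333333333333222222222222222222222222222233345554444444444443344444444444555
286 22222222222222222222222222234554333333333333333322222222222222222222222223222333444444444444444444444444444555
287 22222222222222222222222222222343333333333333333333222222222222222222222232222223344444444444444444444443344445
288 22222222222222222222222222222223333333333333333333322222222222222222222233232222344444444444444444444443344444
289 22222222222222222222222222222233333333333333333333333222222222222222222222232222344444444444444444444443444444
```

Call:
jog_arm --pt "0.04 0.003 0 0 -0.006 0 -1" --pt "0.04 0.003 0 0 -0.006 0 -1" --pt "0 0 0 0 0 0 -1" --pt "0 0 0 0 0 0 -1" --pt "0 0 0 0 0 0 -1"

```text
clock: 35.2
eef_pos: [0.5007, 0.0002, 0.1534]
tool_rot: [1.885, 2.011, -0.462]
force: [0.3, 0.5, -3.2]
gripper_width: 0.13
finger_force: 108.1
```

```bash
cat > chk.py <<'E'
from h import *
from scipy.spatial.transform import Rotation as R
import sys;np.set_printoptions(threshold=sys.maxsize,linewidth=220)
o=get_obs();print(o['eef_pos'],o['force'],o['clock'])
b=capture('top');a=capture('scene');g=cv2.cvtColor(b,cv2.COLOR_RGB2GRAY);s=cv2.cvtColor(a,cv2.COLOR_RGB2GRAY)
zt=float(sys.argv[1]);c=np.array([.5012,.0115])
Rm=R.from_euler('z',.064)
X=Rm.apply(np.array([[i,j,k] for (i,j) in((-.066,-.066),(-.066,.066),(.066,.066),(.066,-.066)) for k in(zt-.118,zt)]))+np.r_[c,0]
print('expect scene (-x-y,-x+y,+x+y,+x-y) bot,top',proj('scene',X).round(1).tolist());print('expect top, top corners',proj('top',X[1::2]).round(1).tolist())
print('R edge',g[232:248:4,270:284]);print('F edge',g[252:264,[262,267,272]].T);print('B edge',g[211:222,[266,269,272]].T)
for y0,y1,x0,x1 in((228,260,246,264),(262,282,292,316)):
    print(y0,x0)
    for r in s[y0:y1,x0:x1]: print(' '.join('%3d'%v for v in r))
E
python3 chk.py .146
```

```text
[0.5007 0.0002 0.1534] [ 0.3311  0.4815 -3.1818] 35.2
expect scene (-x-y,-x+y,+x+y,+x-y) bot,top [[322.9, 234.0], [328.6, 207.4], [303.2, 273.5], [307.3, 248.7], [256.4, 252.3], [255.7, 226.5], [278.6, 215.8], [279.9, 188.5]]
expect top, top corners [[279.7, 257.3], [239.0, 258.8], [237.8, 218.1], [278.0, 216.7]]
R edge [[196 194 193 194 191 193 195 207 224 152 255 255 150 108]
 [192 191 194 194 195 196 193 195 173 174 255 247 112  79]
 [192 192 191 195 191 194 191 200 200 101 255 233 108  94]
 [191 192 192 190 190 193 195 194 190 152 255 253 140  92]]
F edge [[188 189 194 191 189 195 185  70 127 124  80 103]
 [190 191 190 192 190 197 200  67 132 132  66 104]
 [189 191 190 188 190 196 183 120 255 227  80 102]]
B edge [[255 255 255 255 255 255 254 134 217 193 196]
 [250 250 250 251 249 236 255  90 203 200 196]
 [250 250 249 250 250 242 255  88 206 198 196]]
228 246
243 240 187  92  55  52  52  51  51  53  62  80  96 114 129 135 114  93
244 240 189  96  57  51  51  51  52  52  58  66  69  77  90 106 121 128
241 216 138  74  54  52  51  53  52  52  59  64  67  67  69  70  77  94
228 166
[... 3308 characters left out ...]
 104 103  94  74  76  85  87
101 102 103 103 103 101 100 101  94  82  73  83  96 102 100 100 103 100  98  84  67  79  87  88
107 104 102 102 102 103 103 103 102 100  94  97 102 102 100 100 104 104 100  82  79  88  90  90
116 110 107 105 100  98 101 103 104 103 102 102 102 100 100 102 101 100  87  71  82  90  91  91
102 102 106 109 108 104 101  99 101 102 104 103 103  99 100 104 104 101  82  80  90  92  92  91
102 102 100 102 105 109 108 105 102  99 102 103 101 101 102 101 101  88  70  80  90  92  92  91
 93  99 103 102 100 101 105 108 108 106 103 100  99 101 102 102 102  83  79  88  93  92  91  91
 63  76  90  99 101 102 100  99 101 105 107 105 102  97  97 100  88  70  80  91  92  90  89  89
```

The checks show the cover upright, within about 2 mm of centre. Lowering into the rim.

Call:
jog_arm --pt "0 0 0 0.002 0 -0.006 -1" --pt "0 0 0 0 0 -0.006 -1" --pt "0 0 0 0 0 -0.003 -1" --pt "0 0 0 0 0 0 -1" --pt "0 0 0 0 0 0 -1"

```text
clock: 35.8
eef_pos: [0.5026, -0.0001, 0.138]
tool_rot: [1.886, 2.011, -0.463]
force: [-0.1, -0.4, -3.6]
gripper_width: 0.129
finger_force: 108.0
```

Call:
jog_arm --pt "0 0 0 0 0 -0.002 -1" --pt "0 0 0 0 0 -0.002 -1" --pt "0 0 0 0 0 0 -1" --pt "0 0 0 0 0 0 -1"

```text
clock: 36.2
eef_pos: [0.503, 0.0, 0.1349]
tool_rot: [1.886, 2.011, -0.461]
force: [-2.0, 2.0, 2.4]
gripper_width: 0.131
finger_force: 108.6
```

```bash
python3 chk.py .126
```

```text
[0.503  0.     0.1349] [-1.9802  1.9534  2.3766] 36.2
expect scene (-x-y,-x+y,+x+y,+x-y) bot,top [[322.1, 238.1], [327.6, 212.2], [302.6, 277.3], [306.5, 253.3], [256.5, 256.2], [255.8, 231.2], [278.4, 219.9], [279.7, 193.5]]
expect top, top corners [[279.4, 257.2], [239.3, 258.6], [238.1, 218.5], [277.8, 217.1]]
R edge [[191 193 195 194 195 193 191 201 254 164 255 255 151 115]
 [191 195 192 194 197 193 193 205 225 189 255 244 112  80]
 [193 194 193 192 194 194 194 197 182 135 255 234 105  95]
 [194 191 191 190 193 191 190 191 195 154 255 253 143  98]]
F edge [[190 188 190 188 195 185  98 120 176 109  86 105]
 [187 193 189 192 195 186  85 129 198 198  83 100]
 [191 193 193 192 197 196 107 223 255 223  76 100]]
B edge [[255 255 255 255 255 255 253 116 200 196 196]
 [249 250 250 251 249 235 254 134 202 198 191]
 [250 250 250 250 250 240 255 140 198 196 198]]
228 246
243 240 188  92  53  50  50  50  51  50  57  95 129 140 141 136 112  93
244 239 189  95  54  50  50  51  51  52  75 120 140 142 139 114  89  83
241 216 139  73  52  51  51  50  51  58 110 137 142 142 139 112  85  82
228 167
[... 3308 characters left out ...]
 107 114 120 108  92  87  87
 91  80  69  64  62  60  62  60  60  62  63  79  96 102  99 100 103 108 146 133  99  90  88  89
105 101  92  80  68  63  61  61  61  63  71  90 101 102  99 101 107 116 132 119  95  91  90  90
116 110 106 101  92  78  68  64  61  64  82  97 102 100 100 103 108 147 132  97  93  92  92  92
102 102 105 108 106 102  96  85  78  76  92 102 103  99 100 105 116 134 118  95  93  93  93  91
102 102 100 101 105 108 107 104  99  97 100 102 101 100 102 113 152 134  95  91  92  92  92  91
 92  99 102 101 100 101 104 108 108 105 104 101  99 101 103 115 137 121  94  90  92  92  91  90
 61  76  90  99 102 102  99  98 101 106 108 106 101  97 106 150 135  96  91  92  91  89  89  88
```

The cover has made contact at seat height and is well centred. Releasing and backing out along the tool axis.

Call:
jog_arm --pt "0 0 0 0 0 0 -0.3" --pt "0 0 0 0 0 0 -0.2" --pt "0 0 0 0 0 0 -0.2" --pt "0 0 0 0 0 0 -0.2" --pt "0 0 0 -0.001 0.012 0.023 -0.2" --pt "0 0 0 -0.002 0.02 0.036 -0.2" --pt "0 0 0 -0.002 0.02 0.04 -0.2" --pt "0 0 0 0 0 0.05 -0.2" --pt "-0.12 -0.01 0 0 0 0.02 -0.2" --pt "0 0 0 0 -0.05 0 -0.2" --pt "0 0 0 0 -0.05 0 -0.2" --pt "0 0 0 0 -0.05 0 -0.2" --pt "0 0 0 0 -0.05 0 -0.2" --pt "0 0 0 0 -0.05 0 -0.2" --pt "0 0 0 0 0 0 -0.2" --pt "0 0 0 0 0 0 -0.2"

```text
clock: 37.9
eef_pos: [0.497, -0.1993, 0.3032]
tool_rot: [1.816, 1.929, -0.56]
force: [-0.2, 0.7, 0.1]
gripper_width: 0.4
finger_force: 0.0
```

```bash
python3 chk.py .126 | head -12
python3 - <<'E'
from h import *
b=capture('top');cv2.imwrite('pics/t14.png',b[...,::-1]);hsv=cv2.cvtColor(b,cv2.COLOR_RGB2HSV);v=hsv[...,2]
print('bar',rect(win(v<90,(250,226,270,250)),'top',.144))
g=cv2.cvtColor(b,cv2.COLOR_RGB2GRAY);import sys
print('Ledge');print(g[230:248:4,232:246])
for n,box,z in(('L',(185,235,205,270),.108),('M',(140,235,160,262),.082)): print(n,rect(win(v<75,box),'top',z))
o=get_obs();print(o['eef_pos'],o['qpos']);print(cv2.Rodrigues(o['tool_rot'])[0])
E
```

```text
[ 0.497  -0.1993  0.3032] [-0.2288  0.7283  0.0816] 37.9
expect scene (-x-y,-x+y,+x+y,+x-y) bot,top [[322.1, 238.1], [327.6, 212.2], [302.6, 277.3], [306.5, 253.3], [256.5, 256.2], [255.8, 231.2], [278.4, 219.9], [279.7, 193.5]]
expect top, top corners [[279.4, 257.2], [239.3, 258.6], [238.1, 218.5], [277.8, 217.1]]
R edge [[ 74  75  76  78  82  54  76  75  39  73  80  89  81  69]
 [ 76  75  79  72  62  76  68  39  69  78 111  77  71  82]
 [ 76  82  83  66  78  83  42  76  83 110  78  70  64  83]
 [ 80  66  46  80  85  33  72  85  79  91  75  71  86  70]]
F edge [[ 68  64  59  58  58  48  38  60 112 123  71  47]
 [ 70  66  66  45  42  46  44  39  61 118  54  48]
 [ 84  90  85  86  80  62  59  39  34  41  42  50]]
B edge [[255 255 255 255 255 255 255 117 201 201 197]
 [251 250 250 251 250 234 255 112 203 201 198]
bar (array([ 0.4653, -0.0216]), (3.252845525741577, 0.0), 91.62734985351562)
Ledge
[[ 63  68  60  55  74  62  45  74  76 104  79  67  77  78]
 [ 63  72  73  78  64  67  85  80  72  69  57  77  81  80]
 [ 63  60  84  69  57  79  80  96  82  68  80  80  78  77]
 [ 56  81  78  40  76  73 120  76  78  63  74  77  74  77]
 [ 83  87  36  76  76 124  80  69  77  46  70  72  73  76]]
L (array([0.4419, 0.2258]), (15.59693431854248, 41.27260208129883), 84.56887817382812)
M (array([0.4553, 0.3853]), (37.11738586425781, 17.019559860229492), 1.6287803649902344)
[ 0.498  -0.1969  0.3032] [-0.1815 -0.1286  1.8618 -0.6031  1.2974 -0.1122]
[[-0.0536  0.9979  0.0374]
 [ 0.8245  0.0653 -0.5621]
 [-0.5634  0.0007 -0.8262]]
```

Call:
jog_arm --pt "0.12 0.008 0 0 -0.02 0 -0.2" --pt "0.12 0.008 0 0 -0.02 0 -0.2" --pt "0.12 0.008 0 0 -0.02 0 -0.2" --pt "0.12 0.008 0 0 -0.02 0 -0.2" --pt "0.115 0.008 0 0 0 0 -0.2" --pt "0 0 0.14 0 0 0 -0.2" --pt "0 0 0.14 0 0 0 -0.2" --pt "0 0 0.14 0 0 0 0" --pt "0 0 0.14 0 0 0 0" --pt "0 0 0.14 0 0 0 0" --pt "0 0 0.14 0 0 0 0" --pt "0 0 0.14 0 0 0 0" --pt "0 0 0.14 0 0 0 0" --pt "0 0 0.14 0 0 0 0" --pt "0 0 0.14 0 0 0 0" --pt "0 0 0.14 0 0 0 0" --pt "0 0 0 0 0 0 0" --pt "0 0 0 0 0 0 0"

```text
clock: 39.85
eef_pos: [0.4983, -0.2769, 0.3032]
tool_rot: [-0.05, 3.139, -0.002]
force: [-0.1, 0.1, 0.0]
gripper_width: 0.498
finger_force: 0.0
```

```bash
python3 chk.py .126 | head -26
python3 - <<'E'
from h import *
b=capture('top');cv2.imwrite('pics/t14.png',b[...,::-1]);hsv=cv2.cvtColor(b,cv2.COLOR_RGB2HSV);v=hsv[...,2]
a=capture('scene');cv2.imwrite('pics/s14.png',a[...,::-1])
print('bar',rect(win(v<90,(250,226,270,250)),'top',.144))
g=cv2.cvtColor(b,cv2.COLOR_RGB2GRAY)
print('Ledge');print(g[230:248:4,232:246])
# ball
m=win(v<60,(250,165,268,186));ys,xs=np.nonzero(m);print('ball top px',xs.mean(),ys.mean(),len(xs))
print('expect',proj('top',[.7007,.024,.147]),ray('top',[[xs.mean(),ys.mean()]],.147))
hs=cv2.cvtColor(a,cv2.COLOR_RGB2HSV)[...,2];p=proj('scene',[.7007,.024,.147])[0];x,y=p.astype(int);m=win(hs<60,(x-9,y-9,x+10,y+10));ys,xs=np.nonzero(m);print(p,xs.mean(),ys.mean(),len(xs))
o=get_obs();print(o['eef_pos'],o['qpos'],o['tool_rot'])
E
```

```text
[ 0.4983 -0.2769  0.3032] [-0.1376  0.0728  0.0062] 39.85
expect scene (-x-y,-x+y,+x+y,+x-y) bot,top [[322.1, 238.1], [327.6, 212.2], [302.6, 277.3], [306.5, 253.3], [256.5, 256.2], [255.8, 231.2], [278.4, 219.9], [279.7, 193.5]]
expect top, top corners [[279.4, 257.2], [239.3, 258.6], [238.1, 218.5], [277.8, 217.1]]
R edge [[202 201 200 200 201 203 200 191 255 173 255 255 159 115]
 [196 203 200 203 202 204 204 185 255 216 255 252 120  81]
 [199 199 199 203 200 202 199 195 255 170 255 236 114 101]
 [197 201 201 200 202 198 201 193 255 206 255 254 148  99]]
F edge [[196 200 194 196 202 199 131 128 186 123  90 108]
 [198 199 200 197 202 193  76 136 208 209  91 101]
 [196 200 198 196 203 207  95 232 255 238  83  63]]
B edge [[255 255 255 255 255 255 255 127 205 204 203]
 [252 252 252 253 252 240 255 119 210 202 203]
 [253 252 252 253 252 245 255 133 210 205 203]]
228 246
232 227 172  84  50  48  48  49  48  47  49  69 112 129 132 131 131 132
232 227 171  87  51  48  48  47  48  48  59 103 128 132 132 131 131 132
230 197 127  66  49  49  49  48  48  55  88 119 130 132 131 131 132 131
214
[... 605 characters left out ...]
 57  59  61  61  61  62  61  62  62  62
bar (array([0.4999, 0.0152]), (12.988344192504883, 42.44818878173828), 1.6246368885040283)
Ledge
[[ 70  71  60  47 140 113 212 202 197 196 198 197 199 198]
 [ 71  68  66  65 158 109 205 201 197 197 197 199 196 198]
 [ 61  71  61  53 108 142 213 202 196 193 195 195 200 195]
 [ 66  69  67  56 103 140 196 201 195 194 194 195 196 196]
 [ 65  68  73  61  84 167 179 197 194 195 193 193 198 196]]
ball top px 256.43333333333334 177.03333333333333 30
expect [[256.6041 177.0802]] [[0.7008 0.0246 0.147 ]]
[221.666 187.428] 221.21428571428572 188.28571428571428 42
[ 0.4979 -0.2777  0.3033] [-0.6474  0.049   1.5816  0.0006  1.5083 -2.2505] [-0.0506  3.1387 -0.0018]
```

The outer cover sits flat in the rim, about 3–4 mm off centre, and the ball is at about (0.701, 0.024, 0.147). Going to pinch it.

Call:
jog_arm --pt "0 0 0 0.025 0.038 0 0" --pt "0 0 0.015 0.025 0.038 0 0" --pt "0 0 0.015 0.025 0.038 0 0" --pt "0 0 0 0.025 0.038 0 0" --pt "0 0 0 0.025 0.038 0 0" --pt "0 0 0 0.025 0.038 0 0" --pt "0 0 0 0.025 0.038 0 0" --pt "0 0 0 0.028 0.036 -0.04 0" --pt "0 0 0 0 0 -0.04 0" --pt "0 0 0 0 0 0 0" --pt "0 0 0 0 0 0 0" --pt "0 0 0 0 0 0 0" --pt "0 0 0 0 0 0 0" --grip_force 40

```text
clock: 41.35
eef_pos: [0.6971, 0.0165, 0.2339]
tool_rot: [-0.097, 3.133, -0.003]
force: [0.3, 0.3, 0.3]
gripper_width: 0.497
finger_force: 0.0
```

Call:
jog_arm --pt "0 0 0 0 0 0 0" --pt "0 0 0 0 0 0 0" --pt "0 0 0 0 0 0 0"

```text
clock: 41.65
eef_pos: [0.696, 0.0173, 0.2311]
tool_rot: [-0.099, 3.136, -0.002]
force: [0.6, -0.3, -0.8]
gripper_width: 0.501
finger_force: 0.0
```

Call:
jog_arm --pt "0 0 0 0.005 0.007 -0.03 0" --pt "0 0 0 0 0 -0.03 0" --pt "0 0 0 0 0 -0.03 0" --pt "0 0 0 0 0 -0.012 0" --pt "0 0 0 0 0 0 0" --pt "0 0 0 0 0 0 -1" --pt "0 0 0 0 0 0 -1" --pt "0 0 0 0 0 0 -1" --pt "0 0 0 0 0 0 -1" --pt "0 0 0 0 0 0 -1"

```text
clock: 42.65
eef_pos: [0.7019, 0.023, 0.1305]
tool_rot: [-0.098, 3.135, -0.005]
force: [-0.6, -5.3, -2.0]
gripper_width: 0.255
finger_force: 39.1
```

Call:
jog_arm --pt "0 0 0 -0.003 0 0.017 -1" --pt "0 0 0 -0.006 0 0.0165 -1" --pt "0 0 0 -0.008 -0.001 0.015 -1" --pt "0 0 0 -0.011 -0.001 0.0135 -1" --pt "0 0 0 -0.013 -0.001 0.0115 -1" --pt "0 0 0 -0.015 -0.001 0.009 -1" --pt "0 0 0 -0.016 -0.001 0.006 -1" --pt "0 0 0 -0.017 -0.001 0.0035 -1" --pt "0 0 0 -0.0175 -0.001 0 -1" --pt "0 0 0 -0.017 -0.001 -0.0025 -1" --pt "0 0 0 -0.01 -0.0005 -0.003 -1" --pt "0 0 0 0 0 0 -1" --pt "0 0 0 0 0 0 -1" --pt "0 0 0 0 0 0 -1"

```text
clock: 44.05
eef_pos: [0.5691, 0.0145, 0.219]
tool_rot: [-0.097, 3.131, -0.007]
force: [-1.1, -5.4, 7.1]
gripper_width: 0.249
finger_force: 39.1
```

Call:
jog_arm --pt "0 0 0 -0.003 0 -0.002 -1" --pt "0 0 0 0 0 0 -1" --pt "0 0 0 0 0 0 0" --pt "0 0 0 0 0 0 0" --pt "0 0 0 0 0 0 0" --pt "0 0 0 0 0 0.04 0" --pt "0 0 0 0 0 0.05 0" --pt "0 0 0 0 0 0.03 0" --pt "0 0 0 -0.01 -0.05 0 0" --pt "0 0 0 -0.01 -0.05 0 0" --pt "0 0 0 -0.01 -0.05 0 0" --pt "0 0 0 -0.01 -0.05 0 0" --pt "0 0 0 0 -0.05 0 0" --pt "0 0 0 0 0 0 0" --pt "0 0 0 0 0 0 0"

```text
clock: 45.55
eef_pos: [0.5248, -0.2308, 0.3323]
tool_rot: [-0.095, 3.138, -0.0]
force: [-0.3, 0.2, 1.0]
gripper_width: 0.503
finger_force: 0.0
```

Run:
```python
from h import *
b=capture('top');a=capture('scene');v=cv2.cvtColor(b,cv2.COLOR_RGB2HSV)[...,2]
hs=cv2.cvtColor(a,cv2.COLOR_RGB2HSV)[...,2]
def cen(m):
    n,l,st,c=cv2.connectedComponentsWithStats(m.astype(np.uint8));k=1+np.argmax(st[1:,4]);return c[k],st[k]
print('ball scene',cen(win(hs<60,(258,172,280,193))),'expected 268.7,183.3 at 0')
print('scene0 same',cen(win(cv2.cvtColor(cv2.imread('pics/scene0.png'),cv2.COLOR_BGR2HSV)[...,2]<60,(258,172,280,193))))
print('bar',rect(win(v<90,(250,226,270,250)),'top',.144))
for n,box,z in(('L',(185,235,205,270),.108),('M',(140,235,160,262),.082)): print(n,rect(win(v<75,box),'top',z))
hsv=cv2.cvtColor(b,cv2.COLOR_RGB2HSV)
print('tray',rect(win((hsv[...,1]<70)&(v>110),(300,195,390,285)),'top',.028))
g=cv2.cvtColor(b,cv2.COLOR_RGB2GRAY);e=cv2.Canny(g,60,120);ys,xs=np.nonzero(win(e>0,(335,225,362,252)));print('cassette px bounds',xs.min(),xs.max(),ys.min(),ys.max(),ray('top',[[xs.mean(),ys.mean()]],.03))
print('mat',rect(win((v<60),(130,180,230,280)),'top',.004))
for p in [(.72,-.15,0)]: pass
print(get_obs()['eef_pos'],get_obs()['clock'])
t=cv2.absdiff(b,cv2.cvtColor(cv2.imread('pics/top0.png'),cv2.COLOR_BGR2RGB)).mean(2)
print('mug diff',t[155:188,292:326].mean(),'tape',t[150:181,214:244].mean())
```

```text
ball scene (array([266.1212, 182.8636]), array([262, 179,   9,   9,  66], dtype=int32)) expected 268.7,183.3 at 0
scene0 same (array([268.3279, 184.1803]), array([264, 180,   9,   9,  61], dtype=int32))
bar (array([0.5001, 0.0151]), (11.477190971374512, 43.244388580322266), 7.929565906524658)
L (array([0.4418, 0.2254]), (14.51484203338623, 41.087928771972656), 85.5093765258789)
M (array([0.4553, 0.3853]), (37.11738586425781, 17.019559860229492), 1.6287803649902344)
tray (array([ 0.4543, -0.3135]), (130.75802612304688, 90.24528503417969), 84.57852172851562)
cassette px bounds 335 361 225 251 [[ 0.5132 -0.2956  0.03  ]]
mat (array([0.5306, 0.2952]), (277.99029541015625, 278.5700988769531), 83.86198425292969)
[ 0.5253 -0.229   0.3326] 45.65
mug diff 5.837789661319073 tape 6.043727598566308
```

The ball is about 0.06 rad above its original shut angle, so the cover may be riding on the rim at one edge. Comparing cover corners with the first picture (seated).

Run:
```python
from h import *
from scipy.optimize import least_squares
def tri(a,b): 
    r=least_squares(lambda X:np.r_[proj('scene',X)[0]-a,proj('top',X)[0]-b],[.5,.0,.1]);return r.x,np.abs(r.fun).max()
def corners(sf,tf,exp_s,exp_t):
    out=[]
    for f,e in((sf,exp_s),(tf,exp_t)):
        g=cv2.cvtColor(cv2.imread(f),cv2.COLOR_BGR2GRAY)
        out.append(cv2.cornerSubPix(g,np.array(e,np.float32).reshape(-1,1,2),(4,4),(-1,-1),(3,50,.01))[:,0])
    return out
es=[[327.6,212.2],[306.5,253.3],[255.8,231.2]];et=[[279.4,257.2],[239.3,258.6],[238.1,218.5]]
A=corners('pics/scene0.png','pics/top0.png',es,et)
B=corners('pics/s14.png','pics/t14.png',np.array(es)+[-.7,1.2],np.array(et)+[-1.2,.3])
for i,n in enumerate(('-x-y','-x+y','+x+y')):
    print(n,A[0][i],B[0][i],A[1][i],B[1][i]);a,b=tri(A[0][i],A[1][i]),tri(B[0][i],B[1][i]);print(a,b,'d',b[0]-a[0])
```

```text
-x-y [327.5607 212.73  ] [326.4811 214.8401] [282.5049 260.5171] [274.5525 260.6234]
(array([ 0.4367, -0.0669,  0.1151]), np.float64(2.4439389614716447)) (array([ 0.4331, -0.0408,  0.1398]), np.float64(1.4684477184812863)) d [-0.0036  0.0261  0.0247]
-x+y [306.9991 253.0335] [305.643  253.8134] [236.0725 262.0204] [236.5228 261.6173]
(array([0.4245, 0.0836, 0.1475]), np.float64(1.218222716231935)) (array([0.4268, 0.083 , 0.141 ]), np.float64(1.6055158842294759)) d [ 0.0024 -0.0006 -0.0065]
+x+y [256.7292 231.4503] [255.0861 231.5359] [236.3703 218.7605] [235.6466 217.531 ]
(array([0.559 , 0.0858, 0.1337]), np.float64(0.7286107131554331)) (array([0.5626, 0.0881, 0.1337]), np.float64(0.8790849401586343)) d [ 0.0035  0.0023 -0.0001]
```

The +x+y corner is about 4 mm high: the cover rides on the rim there. I must reopen the clamp before mending it.

Call:
jog_arm --pt "0 0 0 0.008 0.041 0 0" --pt "0 0 0 0.008 0.041 0 0" --pt "0 0 0 0.008 0.041 0 0" --pt "0 0 0 0.008 0.041 0 0" --pt "0 0 0 0.007 0.041 0 0" --pt "0 0 0 0.006 0.04 0 0" --pt "0 0 0 0 0 0 0" --pt "0 0 0 0 0 0 0" --pt "0 0 0 0 0 0 0"

```text
clock: 46.55
eef_pos: [0.5698, 0.0154, 0.3329]
tool_rot: [-0.101, 3.137, -0.002]
force: [0.6, -0.4, -0.3]
gripper_width: 0.503
finger_force: 0.0
```

Call:
jog_arm --pt "0 0 0 0.002 0 -0.04 0" --pt "0 0 0 0 0 -0.04 0" --pt "0 0 0 0 0 -0.035 0" --pt "0 0 0 0 0 0 0" --pt "0 0 0 0 0 0 -1" --pt "0 0 0 0 0 0 -1" --pt "0 0 0 0 0 0 -1" --pt "0 0 0 0 0 0 -1"

```text
clock: 47.35
eef_pos: [0.573, 0.0146, 0.2198]
tool_rot: [-0.099, 3.135, -0.003]
force: [-1.3, -1.1, 1.8]
gripper_width: 0.252
finger_force: 39.6
```

Call:
jog_arm --pt "0 0 0 0.01 0.0005 0.003 -1" --pt "0 0 0 0.017 0.001 0.0025 -1" --pt "0 0 0 0.0175 0.001 0 -1" --pt "0 0 0 0.017 0.001 -0.0035 -1" --pt "0 0 0 0.016 0.001 -0.006 -1" --pt "0 0 0 0.015 0.001 -0.009 -1" --pt "0 0 0 0.013 0.001 -0.0115 -1" --pt "0 0 0 0.011 0.001 -0.0135 -1" --pt "0 0 0 0.008 0.001 -0.015 -1" --pt "0 0 0 0.006 0 -0.0165 -1" --pt "0 0 0 0.002 0 -0.014 -1" --pt "0 0 0 0 0 0 -1" --pt "0 0 0 0 0 0 -1"

```text
clock: 48.65
eef_pos: [0.7176, 0.0238, 0.1433]
tool_rot: [-0.098, 3.106, -0.003]
force: [29.0, 2.4, 6.0]
gripper_width: 0.135
finger_force: 35.8
```

Call:
jog_arm --pt "0 0 0 0 0 0 0" --pt "0 0 0 0 0 0 0" --pt "0 0 0 0 0 0 0" --pt "0 0 0 0 0 0.03 0" --pt "0 0 0 0 0 0.05 0" --pt "0 0 0 0 0 0.05 0" --pt "0 0 0 -0.01 -0.05 0.03 0" --pt "0 0 0 -0.02 -0.05 0 0" --pt "0 0 0 -0.02 -0.05 0 0" --pt "0 0 0 -0.03 -0.05 0 0" --pt "0 0 0 -0.03 -0.05 0 0" --pt "0 0 0 0 0 0 0" --pt "0 0 0 0 0 0 0"

```text
clock: 49.95
eef_pos: [0.6067, -0.1984, 0.2893]
tool_rot: [-0.095, 3.138, -0.001]
force: [-0.5, -0.4, -0.0]
gripper_width: 0.501
finger_force: 0.0
```

Run:
```python
from h import *
b=capture('top');a=capture('scene');v=cv2.cvtColor(b,cv2.COLOR_RGB2HSV)[...,2]
cv2.imwrite('pics/s15.png',a[...,::-1]);cv2.imwrite('pics/t15.png',b[...,::-1])
hs=cv2.cvtColor(a,cv2.COLOR_RGB2HSV)[...,2]
m=win(v<60,(250,165,268,186));ys,xs=np.nonzero(m);print('ball top px (256.4,177.0 open)',xs.mean(),ys.mean(),len(xs))
m=win(hs<60,(212,178,231,198));ys,xs=np.nonzero(m);print('scene (221.2,188.3 open)',xs.mean(),ys.mean(),len(xs))
print('bar',rect(win(v<90,(250,226,270,250)),'top',.144))
g=cv2.cvtColor(a,cv2.COLOR_RGB2GRAY)
e=np.array([[326.5,214.8],[305.6,253.8],[255.1,231.5]],np.float32).reshape(-1,1,2)
print(cv2.cornerSubPix(g,e,(4,4),(-1,-1),(3,50,.01))[:,0])
o=get_obs();print(o['eef_pos'],o['qpos'][5],o['tool_rot'],o['force'])
```

```text
ball top px (256.4,177.0 open) 256.43333333333334 177.03333333333333 30
scene (221.2,188.3 open) 221.21428571428572 188.28571428571428 42
bar (array([0.4999, 0.0152]), (12.988506317138672, 42.44819641113281), 1.6246031522750854)
[[326.6213 214.5023]
 [305.6345 253.8138]
 [255.0351 231.537 ]]
[ 0.6078 -0.1965  0.2894] -2.0709745394264525 [-0.0999  3.1378 -0.0005] [-0.6997  0.065   0.5685]
```

Call:
jog_arm --pt "0 0 -0.143 -0.012 0 0 0" --pt "0 0 -0.143 -0.012 0 0 0" --pt "0 0 -0.143 -0.012 0.02 0 0" --pt "0 0 -0.143 -0.012 0.024 0 0" --pt "0 0 -0.143 -0.012 0.024 0 0" --pt "0 0 -0.143 -0.012 0.024 0 0" --pt "0 0 -0.143 -0.012 0.024 0 0" --pt "0 0 -0.143 -0.012 0.024 0 0" --pt "0 0 -0.143 -0.011 0.024 0 0" --pt "0 0 -0.143 0 0.024 0 0" --pt "0 0 -0.143 0 0.024 0 0" --pt "0 0 0 0 0 -0.04 0" --pt "0 0 0 0 0 -0.04 0" --pt "0 0 0 0 0 0 0" --pt "0 0 0 0 0 0 0" --pt "0 0 0 0 0 0 0" --grip_force 80

```text
clock: 51.65
eef_pos: [0.502, 0.015, 0.2122]
tool_rot: [2.149, 2.286, -0.001]
force: [0.0, 0.2, 0.2]
gripper_width: 0.502
finger_force: 0.0
```

Call:
jog_arm --pt "0 0 0 -0.002 0 -0.035 0" --pt "0 0 0 0 0 -0.03 0" --pt "0 0 0 0 0 -0.013 0" --pt "0 0 0 0 0 0 0" --pt "0 0 0 0 0 0 -0.8" --pt "0 0 0 0 0 0 -1" --pt "0 0 0 0 0 0 -1" --pt "0 0 0 0 0 0 -1" --pt "0 0 0 0 0 0 -1" --pt "0 0 0 0 0 0.01 -1" --pt "0 0 0 0 0 0.01 -1" --pt "0 0 0 0 0 0 -1" --pt "0 0 0 0 0 0 -1"

```text
clock: 52.95
eef_pos: [0.4983, 0.0147, 0.1517]
tool_rot: [2.152, 2.288, -0.005]
force: [-1.6, -0.7, -4.7]
gripper_width: 0.135
finger_force: 79.6
```

```bash
python3 chk.py .150 | head -14
python3 - <<'E'
from h import *
a=capture('scene');g=cv2.cvtColor(a,cv2.COLOR_RGB2GRAY)
e=np.array([[326.9,209.5],[305.8,249],[254.5,226.5]],np.float32).reshape(-1,1,2)
print(cv2.cornerSubPix(g,e,(4,4),(-1,-1),(3,50,.01))[:,0])
E
```

```text
[0.4983 0.0147 0.1517] [-1.6189 -0.6683 -4.6906] 52.95
expect scene (-x-y,-x+y,+x+y,+x-y) bot,top [[323.1, 233.2], [328.8, 206.4], [303.3, 272.8], [307.4, 247.8], [256.4, 251.5], [255.6, 225.5], [278.6, 214.9], [280.0, 187.5]]
expect top, top corners [[279.8, 257.4], [238.9, 258.8], [237.8, 218.0], [278.1, 216.6]]
R edge [[ 94  93  99  95  32  89  96 105  37  90  95  98  68 121]
 [127 130 120  52  42  99 103  46  74  95  97  86  58  87]
 [112 117  77  24  95 100  99  48  93  96  99 152  97  86]
 [ 90  86  34  68  96  98  63  74  96  99  55 213 133  78]]
F edge [[ 58  48  65 145 161 110 135 150 122 115  74 104]
 [ 63  57  46  72 176 165 159 115 128  99  68 108]
 [ 88  93  96  96  98  98  97 100  99  99 100 107]]
B edge [[255 255 255 255 255 255 254 146 178 146  44]
 [250 249 249 251 249 235 255 132 195 202  64]
 [250 250 250 251 250 239 255 178 203 201 142]]
228 246
[[329.4863 211.4101]
 [307.7588 250.7769]
 [256.3338 228.2066]]
```

Call:
jog_arm --pt "0 0 0 0.001 -0.005 0 -1" --pt "0 0 0 0 0 0 -1" --pt "0 0 0 0 0 -0.006 -1" --pt "0 0 0 0 0 -0.006 -1" --pt "0 0 0 0 0 -0.006 -1" --pt "0 0 0 0 0 -0.002 -1" --pt "0 0 0 0 0 -0.002 -1" --pt "0 0 0 0 0 0 -1" --pt "0 0 0 0 0 0 -1"

```text
clock: 54.0
eef_pos: [0.5001, 0.0114, 0.1329]
tool_rot: [-2.152, -2.289, 0.0]
force: [-10.0, 8.5, 22.3]
gripper_width: 0.134
finger_force: 83.0
```

Run:
```python
from h import *
o=get_obs();print(o['force'],o['moment'],o['eef_pos'])
a=capture('scene');b=capture('top');cv2.imwrite('pics/s16.png',a[...,::-1]);cv2.imwrite('pics/t16.png',b[...,::-1])
g=cv2.cvtColor(a,cv2.COLOR_RGB2GRAY)
for i,r in enumerate(g[246:284,250:312]): print(246+i,''.join("0123456789ABCDEF"[int(v)//16] for v in r))
print()
g=cv2.cvtColor(cv2.imread('pics/scene0.png'),cv2.COLOR_BGR2GRAY)
for i,r in enumerate(g[246:284,250:312]): print(246+i,''.join("0123456789ABCDEF"[int(v)//16] for v in r))
```

```text
[-10.0222   8.4789  22.3272] [ 0.9928  1.8975 -0.1273] [0.5001 0.0114 0.1329]
246 99999986444444444444444444444333333444444555555555555555555443
247 89999875444444444444444444444444333333444445555555555555555543
248 88899876444444444444444444444444433333344434455555555555555543
249 A9889986444444444444444444444444444433333344444555555555555443
250 EC99ADB6444444444444444444444444444444433333344445555555554433
251 FD99CEA5444444444444444444444444444444443333333444445555554333
252 FFDCDC85444444444444444444444444444444444433333444434555544333
253 FFEEEBB9544444444444444444444444444444444444333444444444443333
254 FFEEDDD9544444444444444444444444444444444444444444444444333333
255 FEEDDEE9544444444444444444444444444444444444444444444444333333
256 FEDBDFE9544444444444444444444444444444444444444444444444333333
257 FEDCEFEA544444444444444444444444444444444444444444444444433333
258 DCEEEEEB654444444444444444444444444444444444444444444444333333
259 B9ABEED9876544444444444444444444444444444444444444444444333333
260 ACB99ADB988765444444444444444444444444444444444444444444333334
261 68ABAAA999987
[... 3370 characters left out ...]
677887777777654333333334555679
274 56666666666665544443333333444567776678877777776543333335555677
275 56666666666665555544333333334445677766788777777765433345667798
276 56666666666655555555443333333333456776667887777777654456777787
277 66666666666655555555554433333333334566777778877777777777777986
278 66666666666555555555555544333333333344667776778877777777778876
279 66666666666555555555555554433333333333445677767788777777779865
280 66666666665655555555555665555433333333334456777667887777778765
281 666666666555555555555556655555543333333333445677766788767A8655
282 66666666655555555555555555555555443333333333345677666788BB8555
283 66666666665555555555555555555555554434333333334456666678A96555
```

Run:
```python
from h import *
def edge(g,rows,c0,c1,z,thr,rising,axis=0):
    pts=[]
    for r in rows:
        p=(g[r,c0:c1] if axis==0 else g[c0:c1,r]).astype(float)
        s=p>thr if rising else p<thr
        i=np.argmax(s)
        if i==0: continue
        f=i-1+(thr-p[i-1])/(p[i]-p[i-1])+c0
        pts.append((f,r) if axis==0 else (r,f))
    P=ray('top',pts,z)[:,:2];d=P-np.median(P,0)
    vx,vy,x0,y0=cv2.fitLine(P.astype(np.float32),cv2.DIST_HUBER,0,.002,.01)[:,0]
    return np.degrees(np.arctan2(vy,vx)),np.array([x0,y0]),len(P)
for f in('pics/top0.png','pics/t14.png','pics/t15.png'):
    g=cv2.cvtColor(cv2.imread(f),cv2.COLOR_BGR2GRAY)
    print(f)
    print(' plate R',edge(g,range(202,255),295,276,0,0,0) if 0 else edge(g[:,::-1],range(202,255),511-292,511-274,.008,200,True) if 0 else '')
    gr=g
    # right plate edge: bright->dark going right ; left plate edge: dark->bright
    print(' plate right',edge(gr,range(202,256),279,290,.008,180,False))
    print(' plate left',edge(gr,range(202,214),229,242,.008,180,True))
    print(' plate back',edge(gr,range(242,278),190,204,.008,180,True,1))
    print(' cover right',edge(gr,range(222,252),270,281,.126,225,True))
    print(' cover left',edge(gr,range(224,254),228,244,.126,150,True))
    print(' cover front',edge(gr,range(246,274),250,264,.126,140,False,1))
    print(' cover back(cols 266-275, z.126)',edge(gr,list(range(242,252))+list(range(265,275)),210,222,.126,225,False,1))
```

```text
pics/top0.png
 plate R 
 plate right (np.float32(-0.5080333), array([ 0.532 , -0.0643], dtype=float32), 34)
 plate left (np.float32(4.281126), array([0.6105, 0.0995], dtype=float32), 12)
 plate back (np.float32(-86.21422), array([0.6535, 0.0007], dtype=float32), 36)
 cover right (np.float32(1.9343649), array([ 0.5107, -0.0581], dtype=float32), 26)
 cover left (np.float32(4.2767177), array([0.4932, 0.0841], dtype=float32), 30)
 cover front (np.float32(-85.59213), array([ 0.4358, -0.0026], dtype=float32), 28)
 cover back(cols 266-275, z.126) (np.float32(77.68057), array([0.578, 0.009], dtype=float32), 15)
pics/t14.png
 plate R 
 plate right (np.float32(2.8904421), array([ 0.5439, -0.0679], dtype=float32), 41)
 plate left (np.float32(4.6230745), array([0.6098, 0.0995], dtype=float32), 12)
 plate back (np.float32(-86.186844), array([0.654 , 0.0007], dtype=float32), 33)
 cover right (np.float32(2.7756205), array([ 0.5138, -0.0503], dtype=float32), 30)
 cover left (np.float32(0.66110563), array([0.4873, 0.0826], dtype=float32), 30)
 cover front (np.float32(-85.38625), array([0.4343, 0.0151], dtype=float32), 28)
 cover back(cols 266-275, z.126) (np.float32(77.82054), array([0.5779, 0.009 ], dtype=float32), 15)
pics/t15.png
 plate R 
 plate right (np.float32(1.4294869), array([ 0.5711, -0.0648], dtype=float32), 32)
 plate left (np.float32(5.07717), array([0.6108, 0.0997], dtype=float32), 12)
 plate back (np.float32(-86.19296), array([0.654 , 0.0022], dtype=float32), 34)
 cover right (np.float32(81.71693), array([ 0.4595, -0.0499], dtype=float32), 1)
 cover left (np.float32(0.66081935), array([0.4873, 0.0826], dtype=float32), 30)
 cover front (np.float32(-88.96017), array([ 0.4375, -0.0167], dtype=float32), 17)
 cover back(cols 266-275, z.126) (np.float32(80.493416), array([0.5808, 0.0091], dtype=float32), 15)
```

Run:
```python
from h import *
def sub(f,e,w=4):
    g=cv2.cvtColor(cv2.imread(f),cv2.COLOR_BGR2GRAY)
    return cv2.cornerSubPix(g,np.array(e,np.float32).reshape(-1,1,2),(w,w),(-1,-1),(3,50,.01))[:,0]
T=[[306.5,253.5],[256,231.3],[327.5,213]]
Bt={'scene0':[[302.5,276.5],[257,257]],'s14':[[301,278.5],[256,258]],'s15':[[301,278.5],[256,258]],'s16':[[304,276.5],[257.5,258.5]]}
for f in Bt: 
    t=sub(f'pics/{f}.png',T);b=sub(f'pics/{f}.png',Bt[f],3);print(f,'top',t.tolist(),'bot',b.tolist(),'diff',(t[:2]-b).tolist())
```

```text
scene0 top [[306.9971923828125, 253.03213500976562], [256.7291564941406, 231.4501953125], [327.5623474121094, 212.73147583007812]] bot [[302.67047119140625, 276.63067626953125], [257.0, 257.0]] diff [[4.32672119140625, -23.598541259765625], [-0.270843505859375, -25.5498046875]]
s14 top [[305.6434326171875, 253.8134002685547], [255.08680725097656, 231.5353240966797], [326.48089599609375, 214.84030151367188]] bot [[299.7782287597656, 279.2747497558594], [255.77391052246094, 259.2939758300781]] diff [[5.865203857421875, -25.461349487304688], [-0.687103271484375, -27.758651733398438]]
s15 top [[305.6342468261719, 253.81385803222656], [255.0357208251953, 231.53704833984375], [326.62127685546875, 214.5022735595703]] bot [[299.91595458984375, 279.33428955078125], [255.77218627929688, 259.28436279296875]] diff [[5.718292236328125, -25.520431518554688], [-0.7364654541015625, -27.747314453125]]
s16 top [[305.86279296875, 253.79501342773438], [256.2922058105469, 231.07310485839844], [327.6341857910156, 214.4761962890625]] bot [[304.0, 276.5], [257.1502380371094, 258.2691650390625]] diff [[1.86279296875, -22.704986572265625], [-0.8580322265625, -27.196060180664062]]
```

The cover is being held about 0.045 rad tilted: its bottom is +4 mm in y and its top about -1 mm. Lifting, untilting and re-centring.

Call:
jog_arm --pt "0 0 0 0 0 0.01 -1" --pt "0 0 0 0 0 0.01 -1" --pt "-0.045 -0.003 0 0 0 0 -1" --pt "0 0 0 0 0 0 -1" --pt "0 0 0 0 0 0 -1"

```text
clock: 54.6
eef_pos: [0.4993, 0.0099, 0.1493]
tool_rot: [2.129, 2.265, -0.052]
force: [0.4, 0.7, -4.5]
gripper_width: 0.137
finger_force: 79.6
```

```bash
cat > sc.py <<'E'
from h import *
import sys
from scipy.spatial.transform import Rotation as R
z=float(sys.argv[1]);c=np.array([.4998,.0125,0])
X=R.from_euler('z',.066).apply(np.array([[i,j,k] for (i,j) in((-.066,.066),(.066,.066)) for k in(z,z+.118)]))+c
E=proj('scene',X);E0=E.copy()
a=capture('scene');cv2.imwrite('pics/sc.png',a[...,::-1]);g=cv2.cvtColor(a,cv2.COLOR_RGB2GRAY)
P=cv2.cornerSubPix(g,E.astype(np.float32).reshape(-1,1,2),(4,4),(-1,-1),(3,50,.01))[:,0]
print('expected',E0.round(1).tolist());print('found',P.round(1).tolist());print('diff heights',(P[1]-P[0]),(P[3]-P[2]),'exp',(E0[1]-E0[0]),(E0[3]-E0[2]))
o=get_obs();print(o['eef_pos'],o['force'])
E
python3 sc.py .0255
```

```text
expected [[303.5, 274.6], [307.6, 249.9], [256.7, 253.4], [256.0, 227.7]]
found [[303.1000061035156, 276.29998779296875], [307.6000061035156, 249.89999389648438], [259.29998779296875, 253.6999969482422], [257.20001220703125, 227.5]]
diff heights [  4.5556 -26.3923] [ -2.1375 -26.1431] exp [  4.1076 -24.681 ] [ -0.7198 -25.6797]
[0.4992 0.0098 0.1492] [ 0.3517 -0.3835 -3.9648]
```

Call:
jog_arm --pt "0 0 0 0.0005 0.0025 -0.005 -1" --pt "0 0 0 0 0 -0.005 -1" --pt "0 0 0 0 0 -0.004 -1" --pt "0 0 0 0 0 -0.002 -1" --pt "0 0 0 0 0 0 -1" --pt "0 0 0 0 0 0 -1"

```text
clock: 55.25
eef_pos: [0.5001, 0.0121, 0.1337]
tool_rot: [2.129, 2.263, -0.052]
force: [0.3, -0.2, -2.8]
gripper_width: 0.135
finger_force: 79.6
```

Call:
jog_arm --pt "0 0 0 0 0 -0.002 -1" --pt "0 0 0 0 0 0 -1" --pt "0 0 0 0 0 0 -1"

```text
clock: 55.55
eef_pos: [0.5001, 0.0121, 0.1317]
tool_rot: [2.129, 2.263, -0.052]
force: [-0.1, -0.1, -3.3]
gripper_width: 0.142
finger_force: 79.6
```

Call:
jog_arm --pt "0 0 0 0 0 -0.0015 -1" --pt "0 0 0 0 0 0 -1" --pt "0 0 0 0 0 -0.0015 -1" --pt "0 0 0 0 0 0 -1" --pt "0 0 0 0 0 0 -1"

```text
clock: 56.05
eef_pos: [0.5008, 0.0123, 0.1308]
tool_rot: [2.128, 2.262, -0.05]
force: [-4.5, 2.8, 12.1]
gripper_width: 0.144
finger_force: 81.6
```

```bash
python3 sc.py .008; python3 -c "
from h import *
print(get_obs()['moment'])"
```

```text
expected [[303.0, 277.8], [306.9, 253.9], [256.8, 256.8], [256.1, 231.8]]
found [[301.6000061035156, 278.3999938964844], [306.8999938964844, 253.89999389648438], [257.6000061035156, 257.3999938964844], [256.20001220703125, 232.3000030517578]]
diff heights [  5.3399 -24.5629] [ -1.3452 -25.011 ] exp [  3.9897 -23.9722] [ -0.7    -24.9731]
[0.5008 0.0123 0.1308] [-5.4963  3.0684 11.2993]
[ 0.2446  1.0693 -0.077 ]
```

Contact is now at seat height with upright edges. Releasing and checking.

Call:
jog_arm --pt "0 0 0 0 0 0.001 -1" --pt "0 0 0 0 0 0 0" --pt "0 0 0 0 0 0 0" --pt "0 0 0 0 0 0 0" --pt "0 0 0 0 0 0.04 0" --pt "0 0 0 0 0 0.05 0" --pt "0.045 0.003 0 0 0 0.05 0" --pt "0 0 0.14 0 -0.05 0.03 0" --pt "0 0 0.14 0 -0.05 0 0" --pt "0 0 0.14 0 -0.05 0 0" --pt "0 0 0.14 0 -0.05 0 0" --pt "0 0 0.14 0 -0.05 0 0" --pt "0 0 0.14 0 0 0 0" --pt "0 0 0.14 0 0 0 0" --pt "0 0 0.14 0 0 0 0" --pt "0 0 0.14 0 0 0 0" --pt "0 0 0.14 0 0 0 0" --pt "0 0 0.14 0 0 0 0" --pt "0 0 0 0 0 0 0" --pt "0 0 0 0 0 0 0"

```text
clock: 58.1
eef_pos: [0.5004, -0.221, 0.2946]
tool_rot: [0.002, 3.139, -0.002]
force: [0.6, 0.1, -0.6]
gripper_width: 0.502
finger_force: 0.0
```

```bash
python3 sc.py .008
python3 - <<'E'
from h import *
g=cv2.cvtColor(cv2.imread('pics/sc.png'),cv2.COLOR_BGR2GRAY)
def sub(e,w=4): return cv2.cornerSubPix(g,np.array(e,np.float32).reshape(-1,1,2),(w,w),(-1,-1),(3,50,.01))[:,0]
print('top now',sub([[306.5,253.5],[256,231.3],[327.5,213]]).tolist(),' seated0 (307.0,253.0),(256.7,231.5),(327.6,212.7)')
print('bot',sub([[302.5,276.5]],3).tolist(),'seated0 302.7,276.6')
b=capture('top');cv2.imwrite('pics/t17.png',b[...,::-1]);v=cv2.cvtColor(b,cv2.COLOR_RGB2HSV)[...,2]
print('bar',rect(win(v<90,(250,226,270,250)),'top',.144));print(get_obs()['eef_pos'],get_obs()['tool_rot'])
for i,r in enumerate(g[252:282:2,250:312]): print(252+2*i,''.join("0123456789ABCDEF"[int(x)//16] for x in r))
E
```

```text
expected [[303.0, 277.8], [306.9, 253.9], [256.8, 256.8], [256.1, 231.8]]
found [[303.0, 277.79998779296875], [306.3999938964844, 254.5], [256.79998779296875, 256.79998779296875], [255.89999389648438, 232.1999969482422]]
diff heights [  3.489  -23.3155] [ -0.8692 -24.6584] exp [  3.9897 -23.9722] [ -0.7    -24.9731]
[ 0.5005 -0.221   0.2946] [ 0.0659  0.77   -0.0577]
top now [[306.4468688964844, 254.5193328857422], [255.92013549804688, 232.15402221679688], [327.5, 213.0]]  seated0 (307.0,253.0),(256.7,231.5),(327.6,212.7)
bot [[301.3688049316406, 278.0965881347656]] seated0 302.7,276.6
bar (array([0.4999, 0.0136]), (12.988143920898438, 39.1789436340332), 1.6246031522750854)
[ 0.5005 -0.221   0.2947] [ 0.0004  3.1392 -0.0019]
252 EEBACB85333333333333333333333333333333333333333334568888875333
254 EEEDBCC8433333333333333333333333333333333333333333333445763333
256 EDCACED9433333333333333333333333333333333333333333333333333333
258 BBDEEEDB754433333333333333333333333333333333333333333333333333
260 9A9889BA877775443333333333333333333333333333333333333333333334
262 55578ACA778887777754433333333333333333333333333333333333333345
264 65555445677767788877775443333333333333333333333333333333333455
266 55555554444567777778887777544333333333333333333333333333333555
268 55556654444433456777767788777765443333333333333333333333335556
270 55566654444333433444677776678887777543333333333333333333455567
272 55666666555444433444444456777777888777754433333333333334556777
274 56666666666665443444333333445667776778877776543333333345556778
276 66676666666666555544343444444334456776667888777654433455567887
278 66666666766666666665555444433333334445677777788877776777778876
280 66666666666689766666666665444333344343344566777677888777778766
```

The cover is now flat, with a plate strip visible all along the +y rim and upright edges. Closing the clamp again.

Call:
jog_arm --pt "0 0 0.02 0.025 0.031 0 0" --pt "0 0 0.02 0.025 0.031 0 0" --pt "0 0 0.024 0.025 0.031 0 0" --pt "0 0 0 0.025 0.031 0 0" --pt "0 0 0 0.025 0.031 0 0" --pt "0 0 0 0.025 0.031 0 0" --pt "0 0 0 0.025 0.031 0 0" --pt "0 0 0 0.025 0.031 -0.02 0" --pt "0 0 0 0 0 -0.04 0" --pt "0 0 0 0 0 0 0" --pt "0 0 0 0 0 0 0" --pt "0 0 0 0 0 0 0" --grip_force 40

```text
clock: 59.4
eef_pos: [0.7013, 0.0261, 0.2374]
tool_rot: [-0.102, 3.134, -0.003]
force: [0.0, -0.2, -0.1]
gripper_width: 0.502
finger_force: 0.0
```

Call:
jog_arm --pt "0 0 0 0 -0.002 -0.035 0" --pt "0 0 0 0 0 -0.035 0" --pt "0 0 0 0 0 -0.03 0" --pt "0 0 0 0 0 -0.009 0" --pt "0 0 0 0 0 0 0" --pt "0 0 0 0 0 0 -1" --pt "0 0 0 0 0 0 -1" --pt "0 0 0 0 0 0 -1" --pt "0 0 0 0 0 0 -1" --pt "0 0 0 0 0 0 -1"

```text
clock: 60.4
eef_pos: [0.7025, 0.023, 0.1295]
tool_rot: [-0.103, 3.132, -0.007]
force: [-0.8, -4.8, 1.6]
gripper_width: 0.255
finger_force: 39.0
```

Call:
jog_arm --pt "0 0 0 -0.003 0 0.017 -1" --pt "0 0 0 -0.006 0 0.0165 -1" --pt "0 0 0 -0.008 -0.001 0.015 -1" --pt "0 0 0 -0.011 -0.001 0.0135 -1" --pt "0 0 0 -0.013 -0.001 0.0115 -1" --pt "0 0 0 -0.015 -0.001 0.009 -1" --pt "0 0 0 -0.016 -0.001 0.006 -1" --pt "0 0 0 -0.017 -0.001 0.0035 -1" --pt "0 0 0 -0.0175 -0.001 0 -1" --pt "0 0 0 -0.017 -0.001 -0.0025 -1" --pt "0 0 0 -0.011 -0.0005 -0.004 -1" --pt "0 0 0 -0.002 0 -0.002 -1" --pt "0 0 0 0 0 0 -1" --pt "0 0 0 0 0 0 -1"

```text
clock: 61.8
eef_pos: [0.5671, 0.0143, 0.2164]
tool_rot: [-0.103, 3.127, -0.009]
force: [-3.6, -5.7, 14.0]
gripper_width: 0.253
finger_force: 40.5
```

Call:
jog_arm --pt "0 0 0 0 0 0 0" --pt "0 0 0 0 0 0 0" --pt "0 0 0 0 0 0 0" --pt "0 0 0 0 0 0.04 0" --pt "0 0 0 0 0 0.05 0" --pt "0 0 0 0 0 0.03 0" --pt "0 0 0 -0.01 -0.05 0 0" --pt "0 0 0 -0.01 -0.05 0 0" --pt "0 0 0 -0.01 -0.05 0 0" --pt "0 0 0 -0.01 -0.05 0 0" --pt "0 0 0 0 -0.05 0 0" --pt "0 0 0 0 0 0 0" --pt "0 0 0 0 0 0 0"

```text
clock: 63.1
eef_pos: [0.5244, -0.2304, 0.3288]
tool_rot: [-0.1, 3.138, -0.0]
force: [0.6, 0.9, -0.5]
gripper_width: 0.498
finger_force: 0.0
```

```bash
python3 sc.py .008
python3 - <<'E'
from h import *
a=cv2.imread('pics/sc.png');hs=cv2.cvtColor(a,cv2.COLOR_BGR2HSV)[...,2]
n,l,st,c=cv2.connectedComponentsWithStats(win(hs<60,(258,172,280,193)).astype(np.uint8));k=1+np.argmax(st[1:,4])
print('ball scene',c[k],'start 268.3,184.2; riding 266.1,182.9')
b=capture('top');cv2.imwrite('pics/t18.png',b[...,::-1]);hsv=cv2.cvtColor(b,cv2.COLOR_RGB2HSV);v=hsv[...,2]
print('bar',rect(win(v<90,(250,226,270,250)),'top',.144))
for n,box,z in(('L',(185,235,205,270),.108),('M',(140,235,160,262),.082)): print(n,rect(win(v<75,box),'top',z))
g=cv2.cvtColor(b,cv2.COLOR_RGB2GRAY)
for i,r in enumerate(g[200:280:3,318:380]): print(200+3*i,''.join("0123456789ABCDEF"[int(x)//16] for x in r))
E
```

```text
expected [[303.0, 277.8], [306.9, 253.9], [256.8, 256.8], [256.1, 231.8]]
found [[303.0, 277.79998779296875], [306.3999938964844, 254.5], [256.79998779296875, 256.79998779296875], [255.89999389648438, 232.1999969482422]]
diff heights [  3.4774 -23.3113] [ -0.8683 -24.6461] exp [  3.9897 -23.9722] [ -0.7    -24.9731]
[ 0.5247 -0.2293  0.3289] [-0.0995  0.8507 -0.0014]
ball scene [268.3333 184.2333] start 268.3,184.2; riding 266.1,182.9
bar (array([0.4999, 0.0136]), (12.988143920898438, 39.1789436340332), 1.6246031522750854)
L (array([0.4418, 0.225 ]), (13.677254676818848, 41.087928771972656), 85.5093765258789)
M (array([0.4553, 0.3853]), (37.11738586425781, 17.019559860229492), 1.6287803649902344)
200 87777778888899888878887777778776777311125356662456523555445778
203 88888777789989888777788887777887610101325776326665345555555544
206 67777666777777777777887777777751111144388863677623566565655555
209 7777677763C89BFFFFCC9889AA996201113338888478884256676666666565
212 6777777422FFFFFFFFFFFFCBBB931101423788846889425888777766666666
215 6667774436EFFFFFFFFFFFFFF800013227888458896247788888888
[... 714 characters left out ...]
EEEEEEEEEEEFFFFFA63E8777432232
251 34312222115988647886BEEEEEEEEEEEEEEEEEEEEEEFFFF9746D7566666642
254 3322222148886378869EEEEEEEEDEEEEEEEEEEEDEFFFFFF973C75666666212
257 22122148887368878EEEEEEEEEEEEEEEEEEEEEDFFFFFFF9763F96777731221
260 212137888368878FFFFFEEEEDEEEEEEEEEEEEFFFFFFFFFA863E75663222222
263 1237888468888FFFFFFFFFFFFEEDEEEEEEDEFFFFFFFFFF9846965421222122
266 26888458885553222123489AFFFCDB99BEFFFFFFFFFFFF973D852222221221
269 88854888656666666656666555555555655632221112149AFE512122222221
272 86488875556666666666666556565666666666767667766632122222212215
275 48887566666666666666656565656777666666666667773122222222221488
278 88756666667777777666665566776777666666666666322222221222148888
```

The ball is back at its original shut position, so the cover is fully seated and clamped, and the inner covers stand on the mat. Handing in.

```bash
python3 -c "
from plant import bot
print(bot.finish_job())"
```

```text
the job is handed in; nothing more can be done
None
```

The job is handed in, but no verdict came back: the cassette is flat in the tray, the two inner covers (large and middle; there was no small one) stand apart on the mat, and the outer cover, dropped and knocked over once on the way back, is reseated in the rim with the clamp shut on it.

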